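# Dress the feature display of a jewellery stall

## Task

Dress the stall's display: stand the ring cone in the middle of the left half of the wooden riser's top and the open ring box in the middle of its right half (left and right as you see them from the robot). Slip the wide bangle over the post of the grey bangle stand so that it lies flat on the base, then the slim bangle on top of it; and stand the little earring stand on the table midway in the gap between the riser and the bangle stand. Leave everything upright and let go of, and do not disturb the gift box, the magnifier or the dish of beads.

Things in the scene. Friction and masses are not known exactly. Their poses are not given: they have to be found in the camera images.
- riser: Fixed low display riser of brown wood, a bench-shaped board: 90 mm (its x) by 200 mm long (its y) and 30 mm high, on two end legs. Origin: centre of its underside, on the table; its top is at z = 30 mm. Its +y axis points roughly to the left as seen from the robot (turned up to 0.15 rad), so the middle of its left half is at y = +50 mm and the middle of its right half at y = -50 mm in its frame. It does not move when touched.
- bangle_stand: Fixed grey bangle stand: round base of 90 mm diameter, 14 mm high (brass line round its edge), with an upright round post of 36 mm diameter in its middle; post top 78 mm above the table. Origin: on the post axis at table level. It stands off the left or right end of the riser, in line with it, about 310 mm from centre to centre: some 165 mm of free table lie between riser end and base.
- wide_bangle_mid (a point): Wide bangle of dark wood, a plain round hoop lying flat: 64 mm outer and 54 mm inner diameter, 24 mm high, about 50 g. The point is on its axis, half-way up (12 mm above its underside); z is its axis.
- slim_bangle_mid (a point): Slim brass bangle, a plain round hoop lying flat: 64 mm outer and 54 mm inner diameter, 10 mm high, about 40 g. The point is on its axis, half-way up (5 mm above its underside); z is its axis.
- ring_cone_mid (a point): Ring cone: a plain steel cylinder foot of 40 mm diameter and 28 mm height, carrying a slender wooden cone (29 mm to 6 mm diameter) with a gold ring on it; 72 mm high in all, about 120 g. The foot is the part to grip. The point is on its axis 36 mm above its underside; z is up along the axis.
- ring_box_mid (a point): Open ring box, dark with white lining: body 44 mm (its x) by 46 mm (its y) and 26 mm high, its 12 mm thick lid standing straight up along the -x edge to 66 mm height, 46 mm wide like the body; a ring shows in the body. About 90 g. It is gripped across its y sides (46 mm). The point is over the middle of the body, 33 mm above its underside; z is up.
- earring_stand_mid (a point): Small pale wooden earring stand: base 44 mm (its x) by 60 mm (its y) and 12 mm high; on its middle an upright panel 10 mm thick (x), 54 mm wide (y), reaching up to 74 mm above the underside, with a pair of drop earrings hung on its +x face (they are light and give way to fingers). About 100 g. It is gripped by the panel across its x faces. The point is in the middle of the panel 37 mm above the underside; z is up.
- gift_box: Bystander, to be left alone: small closed black and white gift box, 46 mm (x) by 36 mm (y) and 21 mm high. Origin: centre of its underside.
- loupe: Bystander, to be left alone: folded steel magnifier lying flat, about 42 mm (x) by 20 mm (y) and 12 mm high. Origin: near the centre of its underside.
- bead_dish: Bystander, to be left alone: round white dish of beads, 80 mm diameter, 26 mm high. Origin: centre of its underside.
There are look-alikes about, which are no part of the job. Leave any red look-alike of the part that bears wide_bangle_mid alone.

How it is judged (in metres and radians):
At the end, for the whole second after the job is handed in: Cone and ring box upright on the riser within 20 mm of the middles of its left and right halves; wide bangle round the post flat on the base, slim one flat on it; earring stand upright on the table within 20 mm of the middle of the gap; all within 0.1 rad of upright, at rest, released (y of ring_cone_mid in the frame of riser between 0.03 and 0.07 m and x of ring_cone_mid in the frame of riser between -0.02 and 0.02 m and z of ring_cone_mid in the frame of riser between 0.062 and 0.07 m and y of ring_box_mid in the frame of riser between -0.07 and -0.03 m and x of ring_box_mid in the frame of riser between -0.02 and 0.02 m and z of ring_box_mid in the frame of riser between 0.059 and 0.067 m and horizontal distance between each of wide_bangle_mid, slim_bangle_mid and bangle_stand below 0.014 m and z of wide_bangle_mid in the frame of bangle_stand between 0.022 and 0.03 m and z of slim_bangle_mid in the frame of bangle_stand between 0.039 and 0.047 m and x of earring_stand_mid in the frame of riser between -0.028 and 0.028 m and horizontal distance between earring_stand_mid and bangle_stand between 0.1025 and 0.1525 m and z of earring_stand_mid in the frame of riser between 0.033 and 0.041 m and (y of earring_stand_mid in the frame of riser between 0.1575 and 0.2075 m or y of earring_stand_mid in the frame of riser between -0.2075 and -0.1575 m) and angle between each of wide_bangle_mid, slim_bangle_mid, ring_cone_mid, ring_box_mid, earring_stand_mid's own z axis and vertical below 0.1 rad and linear speed of each of wide_bangle, slim_bangle, ring_cone, ring_box, earring_stand below 0.02 m/s and angular speed of each of wide_bangle, slim_bangle, ring_cone, ring_box, earring_stand below 0.3 rad/s); the robot touches nothing.
It fails at once if the gift box is shoved more than 25 mm (distance of gift_box from where it was at the start of the episode above 0.025 m).
It fails at once if the magnifier is shoved more than 25 mm (distance of loupe from where it was at the start of the episode above 0.025 m).
It fails at once if the dish of beads is shoved more than 25 mm (distance of bead_dish from where it was at the start of the episode above 0.025 m).
It also fails if it takes over 138 s, if anything falls off the work surface, if the arm or the gripper's body presses on something with over 40 N, if the wrist force passes 120 N, or if a joint passes its speed limit or range.

## Robot

A 6-joint arm with a two-finger parallel gripper is mounted at the origin on the work surface. World frame = base frame: x ahead of the robot, y to its left, z up, the work surface at z = 0. Lengths are in m, angles in degrees, forces in N, time in s.
With the tool pointing down it reaches from about 0.325 to 0.9 m from the base axis. Payload 3.5 kg.
Tool frame: the origin (TCP) lies on the mounting face of the last link; the fingertips stand ahead of it and the grasp point (between the pads) lies 155 mm ahead of it (manip.tcp_to_tips is the z of the fingertips in the tool frame, in m); z points along the fingers, x is the direction in which the jaws open and shut, and the axes are right-handed (so a half turn about z gives the same grasp; the last joint's range is limited). The gripper opens to 85 mm and grips with 20 to 120 N. Pads are 22 mm wide; open, the fingers measure 114 mm over their backs; the gripper's body (76 mm by 85 mm) begins 54 mm behind the grasp point. The pads swing forward as they close: fully open they stand 13 mm farther back than shut.
Start: joints at [-82.873, 15.837, -1.513, 72.651, 0, 84.076], TCP at [0.141, -0.609, 0.405] pointing down, gripper open.
Joint ranges: [-178.77, 178.77], [-48.84, 107.48], [-61.69, 71.31], [-111.58, 123.2], [-90, 87.43], [-180, 180]. Speed limits (degrees/s): [147.25, 147.25, 180, 180, 180, 180].

## Interface

Orientations are given as a 3x3 rotation matrix whose columns are the frame's x, y, z axes.
In Python, from station import manip gives the robot as it stands.
- The arm moves only by the tool jog_arm, never from a script. Its argument "motion" is a list of rows, each an object of numbers: "dx", "dy", "dz": the shift along the tool's x, y, z in mm; "turn": the turn about the tool's z in rad; "gripper": the opening, from 0 (shut) to 1 (fully open). In form: [{"dx": .., "dy": .., "dz": .., "turn": .., "gripper": ..}, ...]. A call has exactly 8 rows; each row shifts and turns the pose as measured when the row begins, along the tool's axes as they then stand; what a row does not reach is not made up. A row lasts 1/12 s, in which the tool goes at most 41.7 mm and 7.16 degrees, less where a joint would pass 70% of its speed; a pose out of reach is approached as far as the arm can. A call is refused whole if a number of a shift passes 41.7 or a number of a turn 0.125, either way. A call with a gripper value outside its range is refused whole. The fingers move at their own pace and stop on an object; "grip_force" is the grip in N (left out, the last holds). Time passes only in rows, so rows that do not move let the fingers close, or fill a call up. It gives the time, the measured TCP pose, the force and the opening at its end, in the units of the state.
- manip.sense(): the state, without advancing time (a new reading comes with each control period).
- manip.grab_frame(name): name is "side" or "top" or "wrist"; returns a dict with "color" (420x560x3 uint8, red, green, blue), "mtx" (3x3 intrinsics, pixels), "rvec" (rotation vector, rad) and "tvec" (3), from world to camera coordinates, as OpenCV has them; the wrist camera has in their place "T_tool_cam" (4x4, takes a point from camera to tool coordinates, whose origin is the TCP and whose axes are the tool frame's). Camera axes: x right, y down, z forward; pixel columns grow to the right and rows downward; lengths in m; the calibration is good to about 2 mm. A picture is of the moment at which its call begins: read the wrist's pose just before it. There is no depth.
- manip.job_done(): hands the job in, once; it reports no verdict.
The state is a dict: "time_s": time; "q": joint angles; "dq": joint speeds; "joint_torque": joint torques, N m; "position": TCP position; "tcp_rot": TCP orientation; "wrist_force": force on the tool from outside, world axes, zero at the start; "wrist_torque": the same for the moment, N m; "opening": opening from 0.0 (shut) to 1.0 (fully open).
Only numpy, scipy, OpenCV 4.12 (cv2) and the standard library are available. Lean on these libraries where they do the work, as an engineer would, in place of code of your own. Each camera call takes 0.05 s, during which the arm holds its last target. There are 200 camera calls.

## Working session

There is one attempt and no reset: what is moved stays moved. The work goes in short steps, Python scripts to look and compute and a tool call to move; the robot and the scene stay as the last step left them, time stands still between calls to the robot, and variables do not carry over. Pictures are saved under pics/ and viewed, about 12 in all and at most 16, crops included, and the job is handed in when it is done.

Besides the shell and the picture viewer there is one more tool, called after ">>>" in YAML: its name, and indented under it one key for each argument. jog_arm: Moves the arm, as the interface text tells. Its arguments: {"type":"object","properties":{"motion":{"type":"array"},"grip_force":{"type":"number"}},"required":["motion"]}

```bash
ls; mkdir -p pics; cat > h.py <<'E'
import numpy as np, cv2
from station import manip
def snap(n,fn=None):
    s=manip.sense(); f=manip.grab_frame(n)
    K=np.array(f["mtx"])
    if "rvec" in f:
        R=cv2.Rodrigues(np.array(f["rvec"],float))[0]; t=np.array(f["tvec"],float).ravel()
    else:
        T=np.eye(4);T[:3,:3]=s["tcp_rot"];T[:3,3]=s["position"]
        W=np.linalg.inv(T@np.array(f["T_tool_cam"])); R,t=W[:3,:3],W[:3,3]
    if fn: cv2.imwrite("pics/"+fn,f["color"][:,:,::-1])
    return f["color"],K,R,t
def cast(cam,uv,z):
    _,K,R,t=cam; uv=np.atleast_2d(uv).astype(float)
    d=(R.T@np.linalg.inv(K)@np.c_[uv,np.ones(len(uv))].T).T; c=-R.T@t
    return c+d*((z-c[2])/d[:,2])[:,None]
def proj(cam,p):
    _,K,R,t=cam; q=(K@(R@np.atleast_2d(p).T+t[:,None])).T; return q[:,:2]/q[:,2:]
E
python3 - <<'E'
from h import *
import pickle
a=snap("top","top.png");b=snap("side","side.png");w=snap("wrist","w0.png")
pickle.dump((a,b),open("views.pkl","wb"))
for n,c in zip("tsw",(a,b,w)): print(n,c[1].round(0).tolist(),(-c[2].T@c[3]).round(3),c[2].round(2).tolist())
s=manip.sense();print(s); print(manip.tcp_to_tips)
E
```

```text
pics
t [[457.0, 0.0, 281.0], [0.0, 457.0, 207.0], [0.0, 0.0, 1.0]] [0.337 0.02  1.077] [[-0.01, -1.0, 0.0], [-0.98, 0.01, -0.18], [0.18, -0.0, -0.98]]
s [[478.0, 0.0, 283.0], [0.0, 478.0, 215.0], [0.0, 0.0, 1.0]] [-0.132  0.777  0.975] [[-0.77, -0.64, -0.01], [-0.43, 0.53, -0.73], [0.48, -0.56, -0.68]]
w [[310.0, 0.0, 280.0], [0.0, 310.0, 208.0], [0.0, 0.0, 1.0]] [ 0.216 -0.591  0.374] [[0.23, -0.97, -0.0], [-0.93, -0.22, 0.3], [-0.3, -0.07, -0.95]]
{'time_s': 0.15, 'q': array([-8.28711452e+01,  1.58720077e+01, -1.57923945e+00,  7.26525058e+01,
       -1.00765755e-04,  8.40772224e+01]), 'dq': array([-0.00778822, -0.10893585,  0.14717443,  0.06786131, -0.03966522,
        0.02218496]), 'joint_torque': array([ 4.88049081e-04, -4.46059048e+01,  2.95638120e+01,  1.05653401e-02,
       -5.46385252e-05, -3.72537329e-06]), 'position': array([ 0.14111189, -0.6085456 ,  0.40378011]), 'tcp_rot': array([[ 2.25828818e-01, -9.74166974e-01, -2.26471251e-04],
       [-9.74165335e-01, -2.25828856e-01,  1.79661291e-03],
       [-1.80134471e-03, -1.85106527e-04, -9.99998360e-01]]), 'wrist_force': array([ 0.13488937, -0.01606553, -0.29627608]), 'wrist_torque': array([ 0.00758094, -0.03898293, -0.02874199]), 'opening': 1.0012443671779039}
0.1734
```

View pics/top.png

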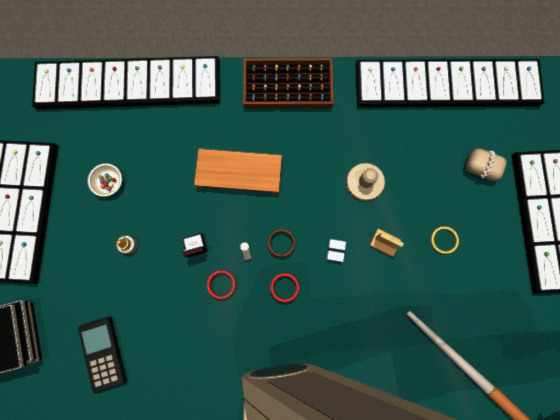

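View pics/side.png

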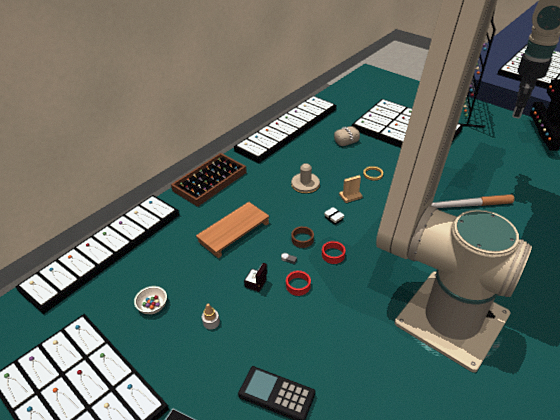

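Top view, candidates:
- **Wide bangle:** dark-wood hoop at (282,243). The red hoops at (221,285) and (285,288) are look-alikes to leave.
- **Slim bangle:** brass hoop at (445,240).
- **Cone:** (125,244).
- **Ring box:** dark with white at (194,245). The black and white thing at (337,250) is the gift box.
- **Earring stand:** (387,242).
- **Riser and bangle stand:** riser at (238,171), stand at (366,181).
- **Leave alone:** loupe (246,250) and bead dish (105,180).

Next I'll take a close crop and measure.

```bash
python3 - <<'E'
from h import *
import pickle
a,b=pickle.load(open("views.pkl","rb"))
im=a[0][:,:,::-1]
c1=cv2.resize(im[225:270,100:300],None,fx=4,fy=4,interpolation=cv2.INTER_CUBIC)
c2=cv2.resize(im[225:270,290:490],None,fx=4,fy=4,interpolation=cv2.INTER_CUBIC)
c3=cv2.resize(im[140:205,190:390],None,fx=3.5,fy=3.5,interpolation=cv2.INTER_CUBIC);c3=cv2.copyMakeBorder(c3,0,0,0,100,0)
cv2.imwrite("pics/crop.png",np.vstack([c1,c2,c3]))
hsv=cv2.cvtColor(a[0],cv2.COLOR_RGB2HSV)
notgreen=(~((hsv[...,0]>70)&(hsv[...,0]<100)&(hsv[...,1]>120))).astype(np.uint8)*255
n,l,st,cen=cv2.connectedComponentsWithStats(notgreen)
for i in range(1,n):
    x,y,w,h,A=st[i]
    if 40<A<6000 and 140<y<300 and 60<x<480:
        cs=max(cv2.findContours((l==i).astype(np.uint8),0,2)[0],key=cv2.contourArea)
        r=cv2.minAreaRect(cs); col=a[0][l==i].mean(0).round()
        print(st[i],np.round(r[0],1),np.round(r[1],1),round(r[2],1),col,cast(a,r[0],0.01)[0].round(4))
        if A>2500: print(' riser box',cast(a,cv2.boxPoints(r),0.03).round(4).tolist())
E
```

```text
[ 193  148   90   47 3371] [237.5 170.8] [86.7 40.6] 4.6 [210. 130.  68.] [0.6204 0.1229 0.01  ]
 riser box [[0.5751, 0.2256, 0.03], [0.6739, 0.2208, 0.03], [0.6557, 0.0148, 0.03], [0.5575, 0.023, 0.03]]
[ 465  148   42   34 1030] [485.8 163.8] [39.2 30. ] 18.4 [161. 143. 114.] [ 0.6349 -0.4764  0.01  ]
[ 87 163  36  34 957] [104.5 179.5] [33. 35.] 90.0 [179. 169. 149.] [0.6005 0.4414 0.01  ]
[ 346  162   40   39 1224] [365.5 181. ] [38. 39.] 90.0 [180. 162. 129.] [ 0.5936 -0.1843  0.01  ]
[430 226  30  29 353] [444.5 240. ] [28. 29.] 90.0 [146. 133.  68.] [ 0.4507 -0.364   0.01  ]
[267 229  29  29 302] [281. 243.] [28. 28.] 90.0 [76. 54. 36.] [0.4457 0.0191 0.01  ]
[369 228  36  29 598] [386.7 243.1] [31.8 20.1] 26.6 [151. 121.  74.] [ 0.4442 -0.2282  0.01  ]
[182 233  25  24 437] [192.6 245. ] [20.1 24. ] 76.0 [131. 125. 125.] [0.4422 0.2256 0.01  ]
[116 235  22  19 330] [126.5 244. ] [18. 21.] 90.0 [137. 123.  95.] [0.4453 0.3802 0.01  ]
[326 239  21  24 386] [336.1 250.2] [17.8 22.1] 8.1 [184. 191. 194.] [ 0.4283 -0.1094  0.01  ]
[239 242  13  19 169] [245.6 250.8] [19.  10.1] 71.6 [140. 142. 133.] [0.4279 0.1017 0.01  ]
[206 269  31  32 435] [220.7 284.3] [30.2 30.6] 11.3 [124.  53.  47.] [0.3511 0.1583 0.01  ]
[270 272  30  31 368] [284.3 287.3] [29.  29.7] 45.0 [142.  45.  40.] [0.3437 0.0121 0.01  ]
```

View pics/crop.png

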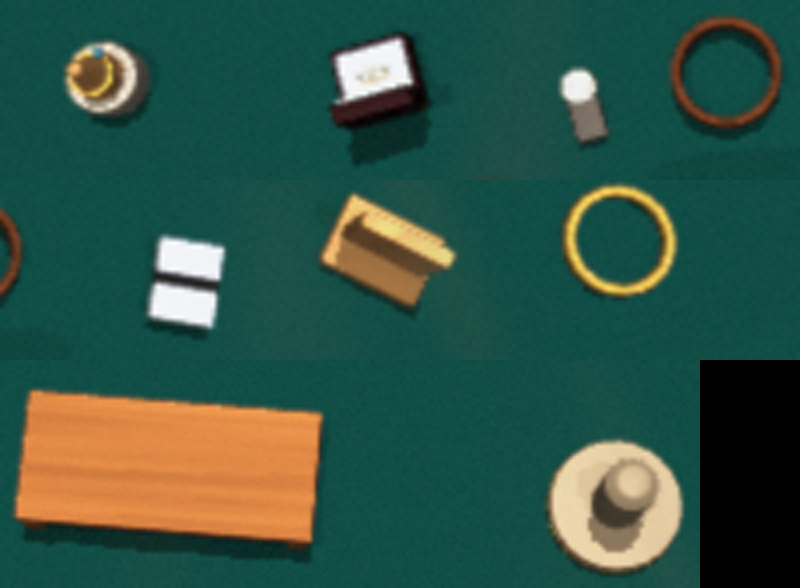

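Crop check:
- The dark-brown hoop is the wide bangle, and both red ones are excluded.
- The ring box lid is on the robot's side.
- The earring stand panel is turned about 26°.

Now I'll turn these pixels into positions.

```bash
cat >> h.py <<'E'
def go(x,y,tip,psi=None,tips=None):
    """tool-frame shift [mm] and turn [rad] to bring the fingertips to x,y,tip (m), jaw heading psi deg"""
    s=manip.sense(); R=np.array(s["tcp_rot"]); L=manip.tcp_to_tips if tips is None else tips
    d=R.T@(np.array([x,y,tip+L])-s["position"])*1000
    cur=np.degrees(np.arctan2(R[1,0],R[0,0]))
    print("t %.1f"%s["time_s"],"tip",np.round(np.array(s["position"])+R[:,2]*L,4),"tips",manip.tcp_to_tips,"psi %.1f"%cur,"q6 %.0f"%s["q"][5],"open %.2f"%s["opening"],"F",np.round(s["wrist_force"],1))
    print("shift mm",d.round(1),"turn rad",None if psi is None else round(-np.radians((psi-cur+180)%360-180),3))
E
python3 - <<'E'
from h import *
import pickle
a,b=pickle.load(open("views.pkl","rb"))
c3=np.array([[30,30],[322,53],[312,183],[16,158]])/3.5+[190,140]
P=cast(a,c3,.03); c=P.mean(0); ya=(P[0]-P[1]+P[3]-P[2])/2; yaw=np.arctan2(-ya[0],ya[1])
print("riser",P.round(3).tolist(),c.round(4),"yaw",yaw,np.linalg.norm(ya), np.linalg.norm(P[0]-P[3]))
S=cast(a,[365.5,181],.014)[0]; S2=cast(a,np.array([616,506-360])/3.5+[190,140],.014)[0]
print("stand",S.round(4),S2.round(4)); Rz=np.array([[np.cos(yaw),-np.sin(yaw)],[np.sin(yaw),np.cos(yaw)]])
print("stand in riser",Rz.T@(S2[:2]-c[:2]))
for n,y in(("L",.05),("R",-.05),("gap",-.1825)):print(n,(c[:2]+Rz@[0,y]).round(4))
print("post side ck",proj(b,[S2[0],S2[1],.078]),proj(b,[[c[0],c[1],.03]]))
o1=np.array([100,225]);o2=np.array([290,225-45])
f1=lambda x,y:np.array([x,y])/4+o1
f2=lambda x,y:np.array([x,y])/4+o2
print("cone",cast(a,f1(105,77),.028).round(4),"wide",cast(a,f1(726,73),.024).round(4),"slim",cast(a,f2(620,241),.010).round(4))
B=cast(a,[f1(332,48),f1(408,33)],.026); print("box back corners",B.round(4).tolist(),np.linalg.norm(B[0]-B[1]))
yb=(B[0]-B[1])/np.linalg.norm(B[0]-B[1]); xb=np.array([yb[1],-yb[0],0]); print("box",(B.mean(0)-.022*xb).round(4),"yaw",np.degrees(np.arctan2(xb[1],xb[0])))
E=cast(a,[f2(350,195),f2(322,263),f2(418,308)],.012); print("earring",((E[0]+E[2])/2).round(4),"ydir",np.degrees(np.arctan2(*(E[1]-E[2])[[1,0]])),np.linalg.norm(E[1]-E[2]),np.linalg.norm(E[1]-E[0]))
go(.446,.019,.15,0)
E
```

```text
riser [[0.67, 0.214, 0.03], [0.653, 0.016, 0.03], [0.563, 0.023, 0.03], [0.581, 0.221, 0.03]] [0.6167 0.1185 0.03  ] yaw -0.08898362320502173 0.1993645077953942 0.08958132169010181
stand [ 0.5927 -0.1836  0.014 ] [ 0.5909 -0.1847  0.014 ]
stand in riser [ 0.00125791 -0.30426258]
L [0.6211 0.1683]
R [0.6123 0.0687]
gap [ 0.6005 -0.0633]
post side ck [[306.90077108 164.04034108]] [[234.46606855 223.85980635]]
cone [[0.4429 0.3746 0.028 ]] wide [[0.4437 0.0179 0.024 ]] slim [[ 0.4501 -0.3651  0.01  ]]
box back corners [[0.4592, 0.2453, 0.026], [0.4677, 0.2016, 0.026]] 0.04445153053340544
box [0.4418 0.2192 0.026 ] yaw 10.99639362183418
earring [ 0.4447 -0.226   0.012 ] ydir 64.19575009928957 0.06076131127882258 0.0437637620944151
t 0.1 tip [ 0.1411 -0.6082  0.2304] tips 0.1734 psi -76.9 q6 84 open 1.00 F [ 0.1 -0.  -0.3]
shift mm [-542.3 -438.7   81.4] turn rad -1.343
```

>>> jog_arm:
  motion:
    - {"turn": -0.12}
    - {"turn": -0.12}
    - {"turn": -0.12}
    - {"turn": -0.12}
    - {"turn": -0.08}
    - {}
    - {}
    - {}
  grip_force: 40

```text
validation failed for argument at $.mo...
```

```bash
python3 -c "
from h import *
go(.4437,.0179,.12,-45)"
```

```text
t 0.1 tip [ 0.1411 -0.6082  0.2304] tips 0.1734 psi -76.9 q6 84 open 1.00 F [ 0.1 -0.  -0.3]
shift mm [-541.7 -436.2  111.4] turn rad -0.558
```

>>> jog_arm:
  motion:
    - {"dx": 0, "dy": 0, "dz": 0, "turn": -0.12, "gripper": 1}
    - {"dx": 0, "dy": 0, "dz": 0, "turn": -0.12, "gripper": 1}
    - {"dx": 0, "dy": 0, "dz": 0, "turn": -0.12, "gripper": 1}
    - {"dx": 0, "dy": 0, "dz": 0, "turn": -0.12, "gripper": 1}
    - {"dx": 0, "dy": 0, "dz": 0, "turn": -0.08, "gripper": 1}
    - {"dx": 0, "dy": 0, "dz": 0, "turn": 0, "gripper": 1}
    - {"dx": 0, "dy": 0, "dz": 0, "turn": 0, "gripper": 1}
    - {"dx": 0, "dy": 0, "dz": 0, "turn": 0, "gripper": 1}
  grip_force: 40

```text
time_s: 0.82
position: [0.1409, -0.6073, 0.3998]
tcp_rot: [[0.724, -0.69, -0.001], [-0.69, -0.724, 0.009], [-0.007, -0.006, -1.0]]
wrist_force: [0.3, -0.4, -0.2]
opening: 1.0
```

```bash
python3 -c "
from h import *
go(.4437,.0179,.12,-45)"
```

```text
t 0.8 tip [ 0.1408 -0.6057  0.2264] tips 0.1734 psi -43.6 q6 51 open 1.00 F [ 0.3 -0.4 -0.2]
shift mm [-211.6 -660.7  111.8] turn rad 0.024
```

>>> jog_arm:
  motion:
    - {"dx": -13, "dy": -39, "dz": 0, "turn": 0, "gripper": 1}
    - {"dx": -13, "dy": -39, "dz": 0, "turn": 0, "gripper": 1}
    - {"dx": -13, "dy": -39, "dz": 0, "turn": 0, "gripper": 1}
    - {"dx": -13, "dy": -39, "dz": 0, "turn": 0, "gripper": 1}
    - {"dx": -13, "dy": -39, "dz": 0, "turn": 0, "gripper": 1}
    - {"dx": -13, "dy": -39, "dz": 0, "turn": 0, "gripper": 1}
    - {"dx": -13, "dy": -39, "dz": 0, "turn": 0, "gripper": 1}
    - {"dx": -13, "dy": -39, "dz": 0, "turn": 0, "gripper": 1}

```text
time_s: 1.48
position: [0.2828, -0.3112, 0.399]
tcp_rot: [[0.705, -0.71, -0.0], [-0.71, -0.705, 0.004], [-0.003, -0.003, -1.0]]
wrist_force: [1.3, 0.4, 0.7]
opening: 1.001
```

>>> jog_arm:
  motion:
    - {"dx": -13, "dy": -39, "dz": 0, "turn": 0, "gripper": 1}
    - {"dx": -13, "dy": -39, "dz": 0, "turn": 0, "gripper": 1}
    - {"dx": -13, "dy": -39, "dz": 0, "turn": 0, "gripper": 1}
    - {"dx": -13, "dy": -39, "dz": 0, "turn": 0, "gripper": 1}
    - {"dx": -13, "dy": -39, "dz": 0, "turn": 0, "gripper": 1}
    - {"dx": -13, "dy": -39, "dz": 0, "turn": 0, "gripper": 1}
    - {"dx": -13, "dy": -39, "dz": 0, "turn": 0, "gripper": 1}
    - {"dx": 0, "dy": 0, "dz": 0, "turn": 0, "gripper": 1}

```text
time_s: 2.15
position: [0.4136, -0.0441, 0.4025]
tcp_rot: [[0.698, -0.716, 0.01], [-0.716, -0.698, 0.003], [0.005, -0.009, -1.0]]
wrist_force: [-0.3, 0.1, 0.3]
opening: 1.002
```

```bash
python3 -c "
from h import *
go(.4437,.0179,.12,-45)"
```

```text
t 2.1 tip [ 0.4153 -0.0437  0.2291] tips 0.1734 psi -45.7 q6 121 open 1.00 F [-0.3  0.1  0.3]
shift mm [-23.9 -63.9 109.5] turn rad -0.012
```

>>> jog_arm:
  motion:
    - {"dx": -6, "dy": -16, "dz": 20, "turn": 0, "gripper": 1}
    - {"dx": -6, "dy": -16, "dz": 20, "turn": 0, "gripper": 1}
    - {"dx": -6, "dy": -16, "dz": 20, "turn": 0, "gripper": 1}
    - {"dx": -6, "dy": -16, "dz": 20, "turn": 0, "gripper": 1}
    - {"dx": 0, "dy": 0, "dz": 20, "turn": 0, "gripper": 1}
    - {"dx": 0, "dy": 0, "dz": 10, "turn": 0, "gripper": 1}
    - {"dx": 0, "dy": 0, "dz": 0, "turn": 0, "gripper": 1}
    - {"dx": 0, "dy": 0, "dz": 0, "turn": 0, "gripper": 1}

```text
time_s: 2.82
position: [0.4473, 0.0247, 0.2917]
tcp_rot: [[0.698, -0.716, 0.018], [-0.716, -0.698, -0.001], [0.013, -0.012, -1.0]]
wrist_force: [-0.6, 0.1, 0.2]
opening: 1.004
```

```bash
python3 -c "
from h import *
w=snap('wrist','w1.png'); print(proj(w,[[.4437,.0179,.024],[.4437,.0179,0]]))
go(.4437,.0179,.003,-45)"
```

```text
[[280.172787   221.43563865]
 [279.84198885 212.38888638]]
t 2.9 tip [0.4504 0.0246 0.1185] tips 0.1734 psi -45.8 q6 131 open 1.00 F [-0.8 -0.4  0.2]
shift mm [  0.8   8.7 115.4] turn rad -0.013
```

View pics/w1.png

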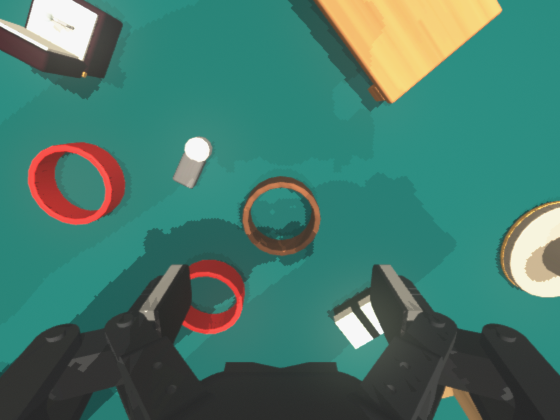

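Wrist view:
- The brown bangle's rim is around (282,218), about 2 to 3 px from the prediction.
- One red hoop is at (212,297), under the left finger. The gift box is at (355,320), beside the right finger.

The fingers would come down close to both, so I'm checking clearance and the true tip depth.

```bash
python3 - <<'E'
from h import *
f=manip.grab_frame("wrist");K=np.array(f["mtx"]);T=np.array(f["T_tool_cam"])
for p in [(188,266),(374,266),(165,318),(400,318)]:
    r=np.linalg.inv(K)@[*p,1]; print(p,(T@[*(r*.1417),1]).round(4))
s=manip.sense();R=np.array(s["tcp_rot"])
for sx in(-.057,-.0425,.0425,.057): print(sx,(np.array(s["position"])+R@[sx,-.0087,.17]).round(3))
E
```

```text
(188, 266) [-0.0431 -0.0087  0.1566  1.    ]
(374, 266) [ 0.0419 -0.0087  0.1566  1.    ]
(165, 318) [-0.0536  0.0139  0.1493  1.    ]
(400, 318) [0.0537 0.0139 0.1493 1.    ]
-0.057 [0.417 0.071 0.122]
-0.0425 [0.428 0.061 0.122]
0.0425 [0.487 0.    0.123]
0.057 [ 0.497 -0.01   0.123]
```

>>> jog_arm:
  motion:
    - {"dx": 0, "dy": 4, "dz": 20, "turn": 0, "gripper": 1}
    - {"dx": 0, "dy": 3, "dz": 20, "turn": 0, "gripper": 1}
    - {"dx": 0, "dy": 0, "dz": 20, "turn": 0, "gripper": 1}
    - {"dx": 0, "dy": 0, "dz": 20, "turn": 0, "gripper": 1}
    - {"dx": 0, "dy": 0, "dz": 20, "turn": 0, "gripper": 1}
    - {"dx": 0, "dy": 0, "dz": 10, "turn": 0, "gripper": 1}
    - {"dx": 0, "dy": 0, "dz": 0, "turn": 0, "gripper": 1}
    - {"dx": 0, "dy": 0, "dz": 0, "turn": 0, "gripper": 1}

```text
time_s: 3.58
position: [0.4537, 0.0154, 0.1901]
tcp_rot: [[0.691, -0.722, 0.045], [-0.722, -0.692, -0.004], [0.034, -0.03, -0.999]]
wrist_force: [-0.5, -0.1, 0.1]
opening: 0.998
```

```bash
python3 -c "
from h import *
go(.4437,.0179,.003,-45,.165)"
```

```text
t 3.6 tip [0.4612 0.0147 0.0253] tips 0.1734 psi -46.3 q6 130 open 1.00 F [-0.5 -0.1  0.1]
shift mm [-9.5  6.2 21.6] turn rad -0.022
```

Tilt is building up during the descent, at 0.045 rad so far. I'll test how it depends on step size before grasping.

>>> jog_arm:
  motion:
    - {"dx": 0, "dy": 0, "dz": -40, "turn": 0, "gripper": 1}
    - {"dx": 0, "dy": 0, "dz": -40, "turn": 0, "gripper": 1}
    - {"dx": 0, "dy": 0, "dz": 0, "turn": 0, "gripper": 1}
    - {"dx": 0, "dy": 0, "dz": 0, "turn": 0, "gripper": 1}
    - {"dx": 0, "dy": 0, "dz": 0, "turn": 0, "gripper": 1}
    - {"dx": 0, "dy": 0, "dz": 0, "turn": 0, "gripper": 1}
    - {"dx": 0, "dy": 0, "dz": 0, "turn": 0, "gripper": 1}
    - {"dx": 0, "dy": 0, "dz": 0, "turn": 0, "gripper": 1}

```text
time_s: 4.25
position: [0.452, 0.0144, 0.2788]
tcp_rot: [[0.688, -0.724, 0.053], [-0.725, -0.689, -0.005], [0.04, -0.034, -0.999]]
wrist_force: [-0.8, -0.3, -0.6]
opening: 1.002
```

>>> jog_arm:
  motion:
    - {"dx": 0, "dy": 0, "dz": 10, "turn": 0, "gripper": 1}
    - {"dx": 0, "dy": 0, "dz": 10, "turn": 0, "gripper": 1}
    - {"dx": 0, "dy": 0, "dz": 10, "turn": 0, "gripper": 1}
    - {"dx": 0, "dy": 0, "dz": 10, "turn": 0, "gripper": 1}
    - {"dx": 0, "dy": 0, "dz": 10, "turn": 0, "gripper": 1}
    - {"dx": 0, "dy": 0, "dz": 10, "turn": 0, "gripper": 1}
    - {"dx": 0, "dy": 0, "dz": 0, "turn": 0, "gripper": 1}
    - {"dx": 0, "dy": 0, "dz": 0, "turn": 0, "gripper": 1}

```text
time_s: 4.92
position: [0.4505, 0.0146, 0.2055]
tcp_rot: [[0.689, -0.724, 0.037], [-0.725, -0.689, -0.003], [0.028, -0.024, -0.999]]
wrist_force: [0.3, 0.4, 0.5]
opening: 0.997
```

```bash
python3 -c "
from h import *
go(.4437,.0179,.003,-45,.165)"
```

```text
t 4.9 tip [0.4566 0.014  0.0406] tips 0.1734 psi -46.5 q6 130 open 1.00 F [0.3 0.4 0.5]
shift mm [-8.1  3.5 37.2] turn rad -0.026
```

>>> jog_arm:
  motion:
    - {"dx": -4, "dy": 2, "dz": 6, "turn": 0, "gripper": 1}
    - {"dx": -4, "dy": 2, "dz": 6, "turn": 0, "gripper": 1}
    - {"dx": 0, "dy": 0, "dz": 6, "turn": 0, "gripper": 1}
    - {"dx": 0, "dy": 0, "dz": 5, "turn": 0, "gripper": 1}
    - {"dx": 0, "dy": 0, "dz": 5, "turn": 0, "gripper": 1}
    - {"dx": 0, "dy": 0, "dz": 0, "turn": 0, "gripper": 1}
    - {"dx": 0, "dy": 0, "dz": 0, "turn": 0, "gripper": 1}
    - {"dx": 0, "dy": 0, "dz": 0, "turn": 0, "gripper": 1}

```text
time_s: 5.58
position: [0.4418, 0.018, 0.1737]
tcp_rot: [[0.689, -0.724, 0.036], [-0.724, -0.689, -0.003], [0.027, -0.024, -0.999]]
wrist_force: [0.7, -1.1, 0.2]
opening: 1.0
```

```bash
python3 -c "
from h import *
go(.4437,.0179,.003,-45,.165)"
```

```text
t 5.6 tip [0.4476 0.0175 0.0088] tips 0.1734 psi -46.4 q6 130 open 1.00 F [ 0.7 -1.1  0.2]
shift mm [ 1.3 -1.2  5.8] turn rad -0.025
```

>>> jog_arm:
  motion:
    - {"dx": 0, "dy": -1, "dz": 4, "turn": 0, "gripper": 1}
    - {"dx": 0, "dy": 0, "dz": 1, "turn": 0, "gripper": 0.6}
    - {"dx": 0, "dy": 0, "dz": 0, "turn": 0, "gripper": 0.6}
    - {"dx": 0, "dy": 0, "dz": 0, "turn": 0, "gripper": 0.6}
    - {"dx": 0, "dy": 0, "dz": 0, "turn": 0, "gripper": 0.6}
    - {"dx": 0, "dy": 0, "dz": 0, "turn": 0, "gripper": 0.6}
    - {"dx": 0, "dy": 0, "dz": 0, "turn": 0, "gripper": 0.6}
    - {"dx": 0, "dy": 0, "dz": 0, "turn": 0, "gripper": 0.6}

```text
time_s: 6.25
position: [0.4441, 0.0186, 0.1697]
tcp_rot: [[0.689, -0.724, 0.039], [-0.725, -0.689, -0.004], [0.03, -0.026, -0.999]]
wrist_force: [0.2, -0.4, -0.7]
opening: 0.726
```

>>> jog_arm:
  motion:
    - {"dx": 0, "dy": 0, "dz": -10, "turn": 0, "gripper": 0.6}
    - {"dx": 0, "dy": 0, "dz": -20, "turn": 0, "gripper": 0.6}
    - {"dx": 0, "dy": 0, "dz": -20, "turn": 0, "gripper": 0.6}
    - {"dx": 0, "dy": 0, "dz": -20, "turn": 0, "gripper": 0.6}
    - {"dx": 0, "dy": 0, "dz": -20, "turn": 0, "gripper": 0.6}
    - {"dx": 0, "dy": 0, "dz": -20, "turn": 0, "gripper": 0.6}
    - {"dx": 0, "dy": 0, "dz": -10, "turn": 0, "gripper": 0.6}
    - {"dx": 0, "dy": 0, "dz": 0, "turn": 0, "gripper": 0.6}

```text
time_s: 6.92
position: [0.4371, 0.0193, 0.2975]
tcp_rot: [[0.689, -0.724, 0.035], [-0.725, -0.689, -0.003], [0.026, -0.023, -0.999]]
wrist_force: [0.4, -0.1, 0.1]
opening: 0.722
```

```bash
python3 -c "
from h import *
go(.592,-.1845,.1,-45,.165)"
```

```text
t 6.9 tip [0.4429 0.0188 0.1326] tips 0.1734 psi -46.5 q6 130 open 0.72 F [ 0.4 -0.1  0.1]
shift mm [253.5  29.   38.5] turn rad -0.025
```

>>> jog_arm:
  motion:
    - {"dx": 15, "dy": 2, "dz": 0, "turn": 0, "gripper": 0.6}
    - {"dx": 38, "dy": 4, "dz": 0, "turn": 0, "gripper": 0.6}
    - {"dx": 38, "dy": 4, "dz": 0, "turn": 0, "gripper": 0.6}
    - {"dx": 38, "dy": 4, "dz": 0, "turn": 0, "gripper": 0.6}
    - {"dx": 38, "dy": 4, "dz": 0, "turn": 0, "gripper": 0.6}
    - {"dx": 38, "dy": 4, "dz": 0, "turn": 0, "gripper": 0.6}
    - {"dx": 25, "dy": 3, "dz": 0, "turn": 0, "gripper": 0.6}
    - {"dx": 10, "dy": 2, "dz": 0, "turn": 0, "gripper": 0.6}

```text
time_s: 7.58
position: [0.5845, -0.1783, 0.3004]
tcp_rot: [[0.694, -0.72, 0.032], [-0.72, -0.694, -0.0], [0.022, -0.023, -0.999]]
wrist_force: [1.2, 0.3, -0.6]
opening: 0.723
```

```bash
python3 -c "
from h import *
w=snap('wrist','w2.png')
print(np.array(manip.sense()['tcp_rot'])[:,2].round(3))
print(proj(w,[[.592,-.1845,.078],[.592,-.1845,.014]]))
go(.592,-.1845,.1,-45,.165)"
```

```text
[ 0.032 -0.001 -0.999]
[[288.79537151 235.28488349]
 [285.24398826 208.13890063]]
t 7.6 tip [ 0.5901 -0.1792  0.1355] tips 0.1734 psi -46.1 q6 113 open 0.73 F [ 1.5 -2.3 -0.9]
shift mm [ 8.2 -0.5 35.6] turn rad -0.019
```

View pics/w2.png

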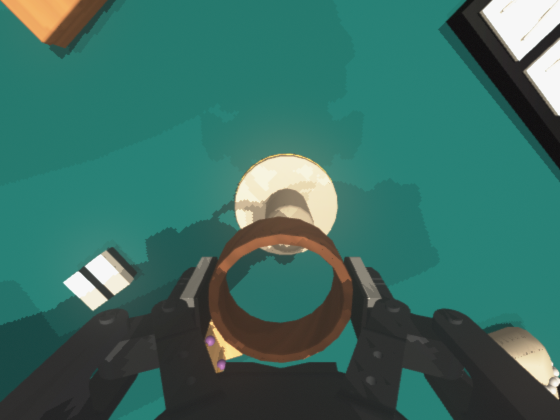

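Wrist view:
- The bangle is held evenly between the fingers, with the ring around (281,287).
- The stand's base is at (287,204), against a predicted (285,208).

Next I'm measuring where the ring sits in the hand.

```bash
python3 - <<'E'
from h import *
im=cv2.imread("pics/w2.png"); hsv=cv2.cvtColor(im,cv2.COLOR_BGR2HSV)
m=((hsv[...,0]<15)&(hsv[...,1]>100)&(hsv[...,2]>35)).astype(np.uint8); m[:200]=0
for r in range(215,370,8):
    c=np.where(m[r,190:370])[0]+190
    if len(c): print(r,c.min(),c.max(),end=' | ')
s=manip.sense(); f=manip.grab_frame("wrist");K=np.array(f["mtx"]);T=np.array(f["T_tool_cam"])
print()
for p,dd in [((281,280),.136),((281,290),.136),((281,300),.136)]:
    r=np.linalg.inv(K)@[*p,1]; print(p,(T@[*(r*dd),1]).round(4))
# project ring top circle in tool frame for y offsets
for oy in(0,.004):
    for zz in(.144,.166):
        a=np.linspace(0,2*np.pi,73); P=np.c_[.032*np.cos(a),oy+.032*np.sin(a),0*a+zz,1+0*a]
        q=(np.linalg.inv(T)@P.T)[:3]; q=K@q; q=q[:2]/q[2]; print(oy,zz,q.min(1).round(0),q.max(1).round(0))
E
```

```text
223 254 306 | 231 239 320 | 239 232 329 | 247 226 334 | 255 221 338 | 263 217 343 | 271 214 347 | 279 211 351 | 287 209 351 | 295 209 351 | 303 209 351 | 311 210 350 | 319 212 348 | 327 216 343 | 335 208 338 | 343 229 329 | 351 240 318 | 359 219 297 | 367 216 216 | 
(281, 280) [-6.000e-04 -5.600e-03  1.496e-01  1.000e+00]
(281, 290) [-6.000e-04 -1.500e-03  1.482e-01  1.000e+00]
(281, 300) [-6.000e-04  2.700e-03  1.469e-01  1.000e+00]
0 0.144 [207. 229.] [358. 359.]
0 0.166 [217. 211.] [347. 327.]
0.004 0.144 [208. 238.] [357. 366.]
0.004 0.166 [218. 219.] [346. 333.]
```

>>> jog_arm:
  motion:
    - {"dx": 5, "dy": -2, "dz": 10, "turn": 0, "gripper": 0.6}
    - {"dx": 4, "dy": -2, "dz": 10, "turn": 0, "gripper": 0.6}
    - {"dx": 0, "dy": 0, "dz": 8, "turn": 0, "gripper": 0.6}
    - {"dx": 0, "dy": 0, "dz": 7, "turn": 0, "gripper": 0.6}
    - {"dx": 0, "dy": 0, "dz": 0, "turn": 0, "gripper": 0.6}
    - {"dx": 0, "dy": 0, "dz": 0, "turn": 0, "gripper": 0.6}
    - {"dx": 0, "dy": 0, "dz": 0, "turn": 0, "gripper": 0.6}
    - {"dx": 0, "dy": 0, "dz": 0, "turn": 0, "gripper": 0.6}

```text
time_s: 8.35
position: [0.5886, -0.1737, 0.2579]
tcp_rot: [[0.698, -0.716, 0.018], [-0.716, -0.698, 0.008], [0.007, -0.018, -1.0]]
wrist_force: [0.6, -1.1, -0.8]
opening: 0.725
```

```bash
python3 - <<'E'
from h import *
w=snap('wrist','w3.png')
go(.592,-.1845,.014,-45,.170)
E
```

```text
t 8.4 tip [ 0.5917 -0.1724  0.0881] tips 0.1734 psi -45.7 q6 113 open 0.73 F [-0.2  0.3  0.1]
shift mm [ 9.5  6.4 74. ] turn rad -0.013
```

View pics/w3.png

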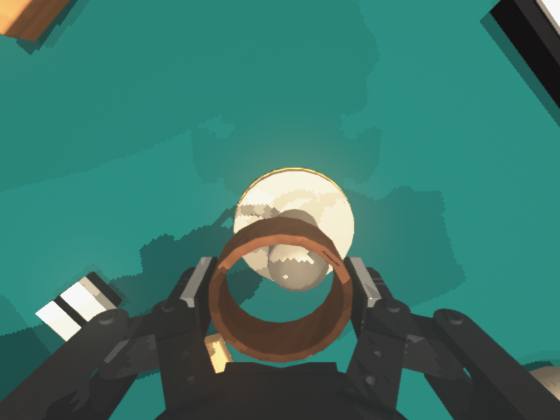

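```bash
python3 - <<'E'
from h import *
w=snap('wrist')
print(cast(w,[294.5,228],.013).round(4),cast(w,[298,267],.078).round(4),cast(w,[298,267],.07).round(4))
s=manip.sense();R=np.array(s["tcp_rot"])
for p in([.590,-.184,.07],[.592,-.1845,.014]):print((R.T@(np.array(p)-s["position"])*1000).round(1))
print((np.array(s["position"])+R@[0,.002,.17]).round(4))
E
```

```text
[[ 0.5944 -0.184   0.013 ]] [[ 0.5947 -0.1818  0.078 ]] [[ 0.5921 -0.1851  0.07  ]]
[  6.5   9.7 188.2]
[  7.8   9.7 244.2]
[ 0.5906 -0.1741  0.0883]
```

>>> jog_arm:
  motion:
    - {"dx": 4, "dy": 3, "dz": 0, "turn": 0, "gripper": 0.6}
    - {"dx": 4, "dy": 3, "dz": 0, "turn": 0, "gripper": 0.6}
    - {"dx": 0, "dy": 0, "dz": 0, "turn": 0, "gripper": 0.6}
    - {"dx": 0, "dy": 0, "dz": 0, "turn": 0, "gripper": 0.6}
    - {"dx": 0, "dy": 0, "dz": 0, "turn": 0, "gripper": 0.6}
    - {"dx": 0, "dy": 0, "dz": 0, "turn": 0, "gripper": 0.6}
    - {"dx": 0, "dy": 0, "dz": 0, "turn": 0, "gripper": 0.6}
    - {"dx": 0, "dy": 0, "dz": 0, "turn": 0, "gripper": 0.6}

```text
time_s: 9.12
position: [0.5912, -0.1862, 0.2605]
tcp_rot: [[0.697, -0.717, 0.023], [-0.717, -0.697, 0.005], [0.013, -0.02, -1.0]]
wrist_force: [-0.2, 0.7, -0.8]
opening: 0.728
```

```bash
cat >> h.py <<'E'
def rel(x,y,z,off):
    """shift bringing tool-frame point off (m) to world x,y,z"""
    s=manip.sense();R=np.array(s["tcp_rot"]);p=np.array(s["position"])
    print("t %.1f"%s["time_s"],"pos",p.round(4),"zax",R[:2,2].round(3),"psi %.1f"%np.degrees(np.arctan2(R[1,0],R[0,0])),"q6 %.0f"%s["q"][5],"open %.3f"%s["opening"],"F",np.round(s["wrist_force"],1))
    print("point",(p+R@off).round(4),"shift mm",(R.T@(np.array([x,y,z])-p-R@off)*1000).round(1))
E
python3 - <<'E'
from h import *
rel(.5935,-.184,.014,[0,.002,.170])
E
```

```text
t 9.1 pos [ 0.5912 -0.1862  0.2605] zax [0.023 0.005] psi -45.8 q6 112 open 0.728 F [-0.2  0.7 -0.8]
point [ 0.5937 -0.1867  0.0905] shift mm [-3.  -0.2 76.5]
```

>>> jog_arm:
  motion:
    - {"dx": -2, "dy": 0, "dz": 9, "turn": 0, "gripper": 0.6}
    - {"dx": 0, "dy": 0, "dz": 9, "turn": 0, "gripper": 0.6}
    - {"dx": 0, "dy": 0, "dz": 9, "turn": 0, "gripper": 0.6}
    - {"dx": 0, "dy": 0, "dz": 9, "turn": 0, "gripper": 0.6}
    - {"dx": 0, "dy": 0, "dz": 8, "turn": 0, "gripper": 0.6}
    - {"dx": 0, "dy": 0, "dz": 6, "turn": 0, "gripper": 0.6}
    - {"dx": 0, "dy": 0, "dz": 0, "turn": 0, "gripper": 0.6}
    - {"dx": 0, "dy": 0, "dz": 0, "turn": 0, "gripper": 0.6}

```text
time_s: 9.78
position: [0.5897, -0.1833, 0.2026]
tcp_rot: [[0.698, -0.716, 0.019], [-0.716, -0.698, 0.007], [0.008, -0.019, -1.0]]
wrist_force: [0.2, -0.7, -0.6]
opening: 0.727
```

```bash
python3 - <<'E'
from h import *
rel(.5935,-.184,.014,[0,.002,.170])
E
```

```text
t 9.8 pos [ 0.5897 -0.1833  0.2026] zax [0.019 0.007] psi -45.8 q6 112 open 0.727 F [ 0.2 -0.7 -0.6]
point [ 0.5915 -0.1835  0.0326] shift mm [ 1.6 -0.7 18.6]
```

>>> jog_arm:
  motion:
    - {"dx": 1, "dy": -1, "dz": 6, "turn": 0, "gripper": 0.6}
    - {"dx": 0, "dy": 0, "dz": 6, "turn": 0, "gripper": 0.6}
    - {"dx": 0, "dy": 0, "dz": 3, "turn": 0, "gripper": 0.6}
    - {"dx": 0, "dy": 0, "dz": 1, "turn": 0, "gripper": 0.6}
    - {"dx": 0, "dy": 0, "dz": 0, "turn": 0, "gripper": 0.6}
    - {"dx": 0, "dy": 0, "dz": 0, "turn": 0, "gripper": 0.85}
    - {"dx": 0, "dy": 0, "dz": 0, "turn": 0, "gripper": 0.85}
    - {"dx": 0, "dy": 0, "dz": 0, "turn": 0, "gripper": 0.85}

```text
time_s: 10.45
position: [0.5927, -0.1837, 0.1864]
tcp_rot: [[0.698, -0.716, 0.022], [-0.716, -0.698, 0.006], [0.011, -0.02, -1.0]]
wrist_force: [0.4, 0.2, 0.4]
opening: 0.856
```

```bash
python3 - <<'E'
from h import *
rel(.5935,-.184,.014,[0,.002,.170])
E
```

```text
t 10.4 pos [ 0.5927 -0.1837  0.1864] zax [0.022 0.006] psi -45.8 q6 112 open 0.856 F [0.4 0.2 0.4]
point [ 0.595  -0.1841  0.0164] shift mm [-1.1  1.1  2.4]
```

>>> jog_arm:
  motion:
    - {"dx": 0, "dy": 0, "dz": -10, "turn": 0, "gripper": 1}
    - {"dx": 0, "dy": 0, "dz": -20, "turn": 0, "gripper": 1}
    - {"dx": 0, "dy": 0, "dz": -25, "turn": 0, "gripper": 1}
    - {"dx": 0, "dy": 0, "dz": -25, "turn": 0, "gripper": 1}
    - {"dx": 0, "dy": 0, "dz": -20, "turn": 0, "gripper": 1}
    - {"dx": 0, "dy": 0, "dz": -10, "turn": 0, "gripper": 1}
    - {"dx": 0, "dy": 0, "dz": 0, "turn": 0, "gripper": 1}
    - {"dx": 0, "dy": 0, "dz": 0, "turn": 0, "gripper": 1}

```text
time_s: 11.12
position: [0.59, -0.1844, 0.3063]
tcp_rot: [[0.698, -0.716, 0.025], [-0.716, -0.698, 0.005], [0.014, -0.021, -1.0]]
wrist_force: [0.3, 0.0, 0.5]
opening: 0.997
```

```bash
python3 - <<'E'
from h import *
rel(.4501,-.3651,.1,[0,0,.165])
E
```

```text
t 11.1 pos [ 0.59   -0.1844  0.3063] zax [0.025 0.005] psi -45.8 q6 112 open 0.997 F [0.3 0.  0.5]
point [ 0.5941 -0.1836  0.1414] shift mm [ 29.  230.6  36.9]
```

>>> jog_arm:
  motion:
    - {"dx": 2, "dy": 12, "dz": 0, "turn": 0, "gripper": 1}
    - {"dx": 4, "dy": 34, "dz": 0, "turn": 0, "gripper": 1}
    - {"dx": 5, "dy": 38, "dz": 0, "turn": 0, "gripper": 1}
    - {"dx": 5, "dy": 38, "dz": 0, "turn": 0, "gripper": 1}
    - {"dx": 5, "dy": 38, "dz": 0, "turn": 0, "gripper": 1}
    - {"dx": 4, "dy": 34, "dz": 0, "turn": 0, "gripper": 1}
    - {"dx": 3, "dy": 25, "dz": 0, "turn": 0, "gripper": 1}
    - {"dx": 1, "dy": 11, "dz": 0, "turn": 0, "gripper": 1}

```text
time_s: 11.78
position: [0.436, -0.3711, 0.2906]
tcp_rot: [[0.703, -0.711, 0.012], [-0.711, -0.703, 0.014], [-0.001, -0.018, -1.0]]
wrist_force: [-0.1, -0.1, -0.4]
opening: 1.001
```

>>> jog_arm:
  motion:
    - {"dx": 0, "dy": 0, "dz": 10, "turn": 0, "gripper": 1}
    - {"dx": 0, "dy": 0, "dz": 15, "turn": 0, "gripper": 1}
    - {"dx": 0, "dy": 0, "dz": 15, "turn": 0, "gripper": 1}
    - {"dx": 0, "dy": 0, "dz": 15, "turn": 0, "gripper": 1}
    - {"dx": 0, "dy": 0, "dz": 15, "turn": 0, "gripper": 1}
    - {"dx": 0, "dy": 0, "dz": 10, "turn": 0, "gripper": 1}
    - {"dx": 0, "dy": 0, "dz": 0, "turn": 0, "gripper": 1}
    - {"dx": 0, "dy": 0, "dz": 0, "turn": 0, "gripper": 1}

```text
time_s: 12.45
position: [0.433, -0.3655, 0.1964]
tcp_rot: [[0.702, -0.713, 0.004], [-0.712, -0.701, 0.027], [-0.017, -0.022, -1.0]]
wrist_force: [0.0, -0.1, -0.6]
opening: 0.998
```

```bash
python3 - <<'E'
from h import *
w=snap('wrist')
hsv=cv2.cvtColor(w[0],cv2.COLOR_RGB2HSV)
m=((hsv[...,0]>12)&(hsv[...,0]<35)&(hsv[...,1]>110)&(hsv[...,2]>60)).astype(np.uint8)
m[330:]=0
n,l,st,c=cv2.connectedComponentsWithStats(cv2.morphologyEx(m,cv2.MORPH_CLOSE,np.ones((3,3))))
for i in range(1,n):
    if st[i][4]>150:
        x,y,ww,h,A=st[i]; print(st[i],cast(w,[x+ww/2-.5,y+h/2-.5],.006).round(4))
print(proj(w,[.4501,-.3651,.01]))
rel(.4501,-.3651,.002,[0,0,.165])
cv2.imwrite("pics/w4.png",w[0][:,:,::-1])
E
```

```text
[    0     0   166   126 11510] [[ 0.436  -0.2223  0.006 ]]
[ 253  180  117  110 3088] [[ 0.4523 -0.3648  0.006 ]]
[[309.03032568 240.16180991]]
t 12.5 pos [ 0.4329 -0.3653  0.1964] zax [0.003 0.027] psi -45.4 q6 88 open 0.998 F [-0.2  0.2  0.1]
point [ 0.4334 -0.3608  0.0315] shift mm [15.3 -8.2 29.4]
```

>>> jog_arm:
  motion:
    - {"dx": 5, "dy": -3, "dz": 0, "turn": 0, "gripper": 1}
    - {"dx": 6, "dy": -3, "dz": 4, "turn": 0, "gripper": 1}
    - {"dx": 5, "dy": -3, "dz": 6, "turn": 0, "gripper": 1}
    - {"dx": 0, "dy": 0, "dz": 6, "turn": 0, "gripper": 1}
    - {"dx": 0, "dy": 0, "dz": 4, "turn": 0, "gripper": 1}
    - {"dx": 0, "dy": 0, "dz": 0, "turn": 0, "gripper": 1}
    - {"dx": 0, "dy": 0, "dz": 0, "turn": 0, "gripper": 1}
    - {"dx": 0, "dy": 0, "dz": 0, "turn": 0, "gripper": 1}

```text
time_s: 13.17
position: [0.4553, -0.3717, 0.1776]
tcp_rot: [[0.703, -0.711, 0.009], [-0.711, -0.702, 0.022], [-0.009, -0.022, -1.0]]
wrist_force: [-0.7, -0.0, -0.9]
opening: 1.0
```

```bash
python3 - <<'E'
from h import *
rel(.4518,-.365,.002,[0,0,.165])
E
```

```text
t 13.2 pos [ 0.4553 -0.3717  0.1776] zax [0.009 0.022] psi -45.3 q6 90 open 1.000 F [-0.7 -0.  -0.9]
point [ 0.4568 -0.3681  0.0127] shift mm [-5.6  1.6 10.7]
```

>>> jog_arm:
  motion:
    - {"dx": -4, "dy": 1, "dz": 4, "turn": 0, "gripper": 1}
    - {"dx": 0, "dy": 0, "dz": 4, "turn": 0, "gripper": 1}
    - {"dx": 0, "dy": 0, "dz": 1, "turn": 0, "gripper": 0.6}
    - {"dx": 0, "dy": 0, "dz": 0, "turn": 0, "gripper": 0.6}
    - {"dx": 0, "dy": 0, "dz": 0, "turn": 0, "gripper": 0.6}
    - {"dx": 0, "dy": 0, "dz": 0, "turn": 0, "gripper": 0.6}
    - {"dx": 0, "dy": 0, "dz": 0, "turn": 0, "gripper": 0.6}
    - {"dx": 0, "dy": 0, "dz": 0, "turn": 0, "gripper": 0.6}

```text
time_s: 13.83
position: [0.451, -0.3694, 0.1694]
tcp_rot: [[0.702, -0.712, 0.01], [-0.712, -0.702, 0.021], [-0.008, -0.022, -1.0]]
wrist_force: [-0.4, 0.4, -0.5]
opening: 0.729
```

```bash
python3 - <<'E'
from h import *
rel(.4518,-.365,.002,[0,0,.165])
E
```

```text
t 13.8 pos [ 0.451  -0.3694  0.1694] zax [0.01  0.021] psi -45.4 q6 89 open 0.729 F [-0.4  0.4 -0.5]
point [ 0.4526 -0.3658  0.0045] shift mm [-1.1  0.   2.5]
```

>>> jog_arm:
  motion:
    - {"dx": 0, "dy": 0, "dz": -8, "turn": 0, "gripper": 0.6}
    - {"dx": 0, "dy": 0, "dz": -20, "turn": 0, "gripper": 0.6}
    - {"dx": 0, "dy": 0, "dz": -25, "turn": 0, "gripper": 0.6}
    - {"dx": 0, "dy": 0, "dz": -25, "turn": 0, "gripper": 0.6}
    - {"dx": 0, "dy": 0, "dz": -25, "turn": 0, "gripper": 0.6}
    - {"dx": 0, "dy": 0, "dz": -18, "turn": 0, "gripper": 0.6}
    - {"dx": 0, "dy": 0, "dz": -5, "turn": 0, "gripper": 0.6}
    - {"dx": 0, "dy": 0, "dz": 0, "turn": 0, "gripper": 0.6}

```text
time_s: 14.5
position: [0.4485, -0.371, 0.301]
tcp_rot: [[0.702, -0.712, 0.006], [-0.712, -0.702, 0.025], [-0.014, -0.022, -1.0]]
wrist_force: [0.1, -0.1, -0.1]
opening: 0.726
```

```bash
python3 - <<'E'
from h import *
rel(.5935,-.184,.12,[0,0,.170])
E
```

```text
t 14.5 pos [ 0.4485 -0.371   0.301 ] zax [0.006 0.025] psi -45.4 q6 89 open 0.726 F [ 0.1 -0.1 -0.1]
point [ 0.4494 -0.3667  0.1311] shift mm [ -28.8 -230.6   16.5]
```

>>> jog_arm:
  motion:
    - {"dx": -2, "dy": -12, "dz": 0, "turn": 0, "gripper": 0.6}
    - {"dx": -4, "dy": -34, "dz": 0, "turn": 0, "gripper": 0.6}
    - {"dx": -5, "dy": -38, "dz": 0, "turn": 0, "gripper": 0.6}
    - {"dx": -5, "dy": -38, "dz": 0, "turn": 0, "gripper": 0.6}
    - {"dx": -5, "dy": -38, "dz": 0, "turn": 0, "gripper": 0.6}
    - {"dx": -4, "dy": -34, "dz": 0, "turn": 0, "gripper": 0.6}
    - {"dx": -3, "dy": -24, "dz": 0, "turn": 0, "gripper": 0.6}
    - {"dx": -1, "dy": -10, "dz": 0, "turn": 0, "gripper": 0.6}

```text
time_s: 15.17
position: [0.594, -0.1796, 0.2953]
tcp_rot: [[0.696, -0.718, -0.007], [-0.717, -0.696, 0.034], [-0.029, -0.019, -0.999]]
wrist_force: [-0.3, -0.7, -0.7]
opening: 0.72
```

>>> jog_arm:
  motion:
    - {"dx": 0, "dy": 0, "dz": 4, "turn": 0, "gripper": 0.6}
    - {"dx": 0, "dy": 0, "dz": 6, "turn": 0, "gripper": 0.6}
    - {"dx": 0, "dy": 0, "dz": 4, "turn": 0, "gripper": 0.6}
    - {"dx": 0, "dy": 0, "dz": 0, "turn": 0, "gripper": 0.6}
    - {"dx": 0, "dy": 0, "dz": 0, "turn": 0, "gripper": 0.6}
    - {"dx": 0, "dy": 0, "dz": 0, "turn": 0, "gripper": 0.6}
    - {"dx": 0, "dy": 0, "dz": 0, "turn": 0, "gripper": 0.6}
    - {"dx": 0, "dy": 0, "dz": 0, "turn": 0, "gripper": 0.6}

```text
time_s: 15.83
position: [0.5898, -0.1794, 0.2735]
tcp_rot: [[0.694, -0.72, -0.018], [-0.719, -0.694, 0.037], [-0.04, -0.013, -0.999]]
wrist_force: [-0.1, -0.5, -0.9]
opening: 0.728
```

```bash
python3 - <<'E'
from h import *
w=snap('wrist','w5.png')
f=manip.grab_frame("wrist");K=np.array(f["mtx"]);T=np.array(f["T_tool_cam"])
for oy in(0,.004):
  a=np.linspace(0,2*np.pi,73)
  for zz in(.160,.170):
    P=np.c_[.032*np.cos(a),oy+.032*np.sin(a),0*a+zz,1+0*a]
    q=(np.linalg.inv(T)@P.T)[:3]; q=K@q; q=q[:2]/q[2]; print(oy,zz,q.min(1).round(0),q.max(1).round(0))
print("post",proj(w,[.5935,-.184,.07]),"base",proj(w,[.5935,-.184,.014]))
rel(.5935,-.184,.12,[0,0,.170])
E
```

```text
0 0.16 [215. 215.] [350. 335.]
0 0.17 [219. 208.] [346. 322.]
0.004 0.16 [215. 224.] [349. 341.]
0.004 0.17 [219. 216.] [345. 328.]
post [[304.66324111 246.53821576]] base [[302.1479926  217.04765535]]
t 15.9 pos [ 0.5901 -0.1793  0.2737] zax [-0.018  0.037] psi -46.0 q6 113 open 0.723 F [ 0.2 -0.2 -0.9]
point [ 0.587  -0.173   0.1038] shift mm [ 11.8   2.8 -16.7]
```

View pics/w5.png

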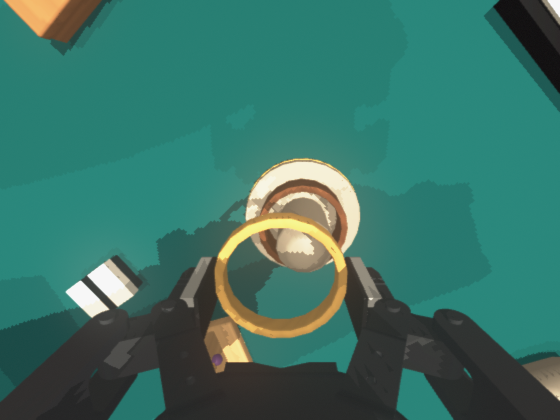

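Wrist view: the wide bangle lies round the post on the base at (302,215), and the slim bangle is held evenly at (281,275). Next I'm aligning it over the post.

>>> jog_arm:
  motion:
    - {"dx": 6, "dy": 1, "dz": 0, "turn": 0, "gripper": 0.6}
    - {"dx": 6, "dy": 1, "dz": 0, "turn": 0, "gripper": 0.6}
    - {"dx": 0, "dy": 0, "dz": 0, "turn": 0, "gripper": 0.6}
    - {"dx": 0, "dy": 0, "dz": 0, "turn": 0, "gripper": 0.6}
    - {"dx": 0, "dy": 0, "dz": 0, "turn": 0, "gripper": 0.6}
    - {"dx": 0, "dy": 0, "dz": 0, "turn": 0, "gripper": 0.6}
    - {"dx": 0, "dy": 0, "dz": 0, "turn": 0, "gripper": 0.6}
    - {"dx": 0, "dy": 0, "dz": 0, "turn": 0, "gripper": 0.6}

```text
time_s: 16.6
position: [0.5985, -0.1911, 0.2743]
tcp_rot: [[0.694, -0.72, -0.015], [-0.719, -0.694, 0.036], [-0.037, -0.014, -0.999]]
wrist_force: [-0.3, 0.2, -0.6]
opening: 0.724
```

```bash
python3 - <<'E'
from h import *
rel(.5935,-.184,.08,[0,.001,.170])
rel(.5935,-.184,.04,[0,.001,.170])
E
```

```text
t 16.6 pos [ 0.5985 -0.1911  0.2743] zax [-0.015  0.036] psi -46.0 q6 112 open 0.724 F [-0.3  0.2 -0.6]
point [ 0.5952 -0.1857  0.1045] shift mm [-1.5  0.4 24.5]
t 16.6 pos [ 0.5985 -0.1911  0.2743] zax [-0.015  0.036] psi -46.0 q6 112 open 0.724 F [-0.3  0.2 -0.6]
point [ 0.5952 -0.1857  0.1045] shift mm [-0.   1.  64.5]
```

>>> jog_arm:
  motion:
    - {"dx": 0, "dy": 0, "dz": 8, "turn": 0, "gripper": 0.6}
    - {"dx": 0, "dy": 0, "dz": 8, "turn": 0, "gripper": 0.6}
    - {"dx": 0, "dy": 0, "dz": 8, "turn": 0, "gripper": 0.6}
    - {"dx": 0, "dy": 0, "dz": 8, "turn": 0, "gripper": 0.6}
    - {"dx": 0, "dy": 0, "dz": 8, "turn": 0, "gripper": 0.6}
    - {"dx": 0, "dy": 0, "dz": 6, "turn": 0, "gripper": 0.6}
    - {"dx": 0, "dy": 0, "dz": 0, "turn": 0, "gripper": 0.6}
    - {"dx": 0, "dy": 0, "dz": 0, "turn": 0, "gripper": 0.6}

```text
time_s: 17.27
position: [0.5965, -0.1882, 0.2213]
tcp_rot: [[0.694, -0.719, -0.019], [-0.718, -0.695, 0.038], [-0.04, -0.012, -0.999]]
wrist_force: [0.6, -1.4, 0.5]
opening: 0.726
```

```bash
python3 - <<'E'
from h import *
rel(.5935,-.184,.04,[0,.001,.170])
E
```

```text
t 17.3 pos [ 0.5965 -0.1882  0.2213] zax [-0.019  0.038] psi -46.0 q6 112 open 0.726 F [ 0.6 -1.4  0.5]
point [ 0.5925 -0.1825  0.0514] shift mm [ 2.2  0.5 11.4]
```

>>> jog_arm:
  motion:
    - {"dx": 1, "dy": 0, "dz": 5, "turn": 0, "gripper": 0.6}
    - {"dx": 1, "dy": 0, "dz": 4, "turn": 0, "gripper": 0.6}
    - {"dx": 0, "dy": 0, "dz": 1, "turn": 0, "gripper": 0.6}
    - {"dx": 0, "dy": 0, "dz": 0, "turn": 0, "gripper": 0.6}
    - {"dx": 0, "dy": 0, "dz": 0, "turn": 0, "gripper": 0.6}
    - {"dx": 0, "dy": 0, "dz": 0, "turn": 0, "gripper": 0.85}
    - {"dx": 0, "dy": 0, "dz": 0, "turn": 0, "gripper": 0.85}
    - {"dx": 0, "dy": 0, "dz": 0, "turn": 0, "gripper": 0.85}

```text
time_s: 17.93
position: [0.5988, -0.1899, 0.2117]
tcp_rot: [[0.694, -0.719, -0.016], [-0.719, -0.694, 0.036], [-0.038, -0.014, -0.999]]
wrist_force: [0.4, 0.7, -1.0]
opening: 0.851
```

>>> jog_arm:
  motion:
    - {"dx": 0, "dy": 0, "dz": -8, "turn": 0, "gripper": 0.9}
    - {"dx": 0, "dy": 0, "dz": -15, "turn": 0, "gripper": 0.9}
    - {"dx": 0, "dy": 0, "dz": -20, "turn": 0, "gripper": 0.9}
    - {"dx": 0, "dy": 0, "dz": -20, "turn": 0, "gripper": 1}
    - {"dx": 0, "dy": 0, "dz": -20, "turn": 0, "gripper": 1}
    - {"dx": 0, "dy": 0, "dz": -20, "turn": 0, "gripper": 1}
    - {"dx": 0, "dy": 0, "dz": -10, "turn": 0, "gripper": 1}
    - {"dx": 0, "dy": 0, "dz": 0, "turn": 0, "gripper": 1}

```text
time_s: 18.6
position: [0.6002, -0.194, 0.3331]
tcp_rot: [[0.695, -0.719, -0.016], [-0.718, -0.695, 0.036], [-0.038, -0.014, -0.999]]
wrist_force: [0.4, 0.4, -0.4]
opening: 0.999
```

```bash
python3 - <<'E'
from h import *
w=snap('wrist','w6.png')
rel(.4447,-.226,.12,[0,0,.165])
a=snap('side'); cv2.imwrite('pics/s2.png',cv2.resize(a[0][120:240,240:400,::-1],None,fx=4,fy=4,interpolation=2))
E
```

```text
t 18.6 pos [ 0.6001 -0.1939  0.3323] zax [-0.017  0.037] psi -46.0 q6 112 open 0.999 F [0.  0.5 0.7]
point [ 0.5974 -0.1879  0.1674] shift mm [-76.8 136.9  48.6]
```

View pics/w6.png

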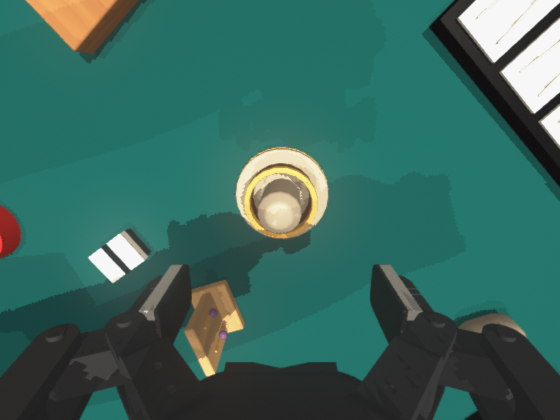

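Wrist view: both bangles are stacked round the post at (283,200). Next is the earring stand, at about (215,325) in this view.

>>> jog_arm:
  motion:
    - {"dx": -8, "dy": 14, "dz": 0, "turn": 0, "gripper": 1}
    - {"dx": -18, "dy": 32, "dz": 0, "turn": 0, "gripper": 1}
    - {"dx": -20, "dy": 36, "dz": 0, "turn": 0, "gripper": 1}
    - {"dx": -20, "dy": 36, "dz": 0, "turn": 0, "gripper": 1}
    - {"dx": -10, "dy": 18, "dz": 0, "turn": -0.05, "gripper": 1}
    - {"dx": 0, "dy": 0, "dz": 0, "turn": -0.12, "gripper": 1}
    - {"dx": 0, "dy": 0, "dz": 0, "turn": -0.12, "gripper": 1}
    - {"dx": 0, "dy": 0, "dz": 0, "turn": -0.06, "gripper": 1}

```text
time_s: 19.37
position: [0.4379, -0.2308, 0.3178]
tcp_rot: [[0.905, -0.423, -0.038], [-0.421, -0.906, 0.05], [-0.055, -0.029, -0.998]]
wrist_force: [0.6, -0.1, -0.3]
opening: 1.0
```

```bash
python3 - <<'E'
from h import *
w=snap('wrist','w7.png')
rel(.4447,-.226,.1,[0,0,.16])
E
```

```text
t 19.4 pos [ 0.4378 -0.2306  0.3174] zax [-0.039  0.051] psi -24.9 q6 79 open 1.001 F [-0.2  0.4 -1.1]
point [ 0.4316 -0.2225  0.1577] shift mm [16.6 -0.7 56.9]
```

View pics/w7.png

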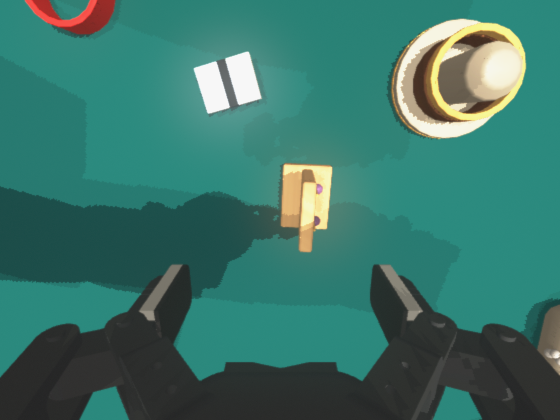

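Wrist view: the earring panel's top edge is at (307,216), with the base (282–331, 164–229) square to the jaws. Tilt has reached 0.064 rad inward. It goes along with extra sag, and fast descents push it back outward, so I'll try a quick up and down.

>>> jog_arm:
  motion:
    - {"dx": 8, "dy": 0, "dz": -40, "turn": 0, "gripper": 1}
    - {"dx": 8, "dy": 0, "dz": -40, "turn": 0, "gripper": 1}
    - {"dx": 0, "dy": 0, "dz": 0, "turn": 0, "gripper": 1}
    - {"dx": 0, "dy": 0, "dz": 20, "turn": 0, "gripper": 1}
    - {"dx": 0, "dy": 0, "dz": 20, "turn": 0, "gripper": 1}
    - {"dx": 0, "dy": 0, "dz": 20, "turn": 0, "gripper": 1}
    - {"dx": 0, "dy": 0, "dz": 20, "turn": 0, "gripper": 1}
    - {"dx": 0, "dy": 0, "dz": 20, "turn": 0, "gripper": 1}

```text
time_s: 20.08
position: [0.4488, -0.2337, 0.2882]
tcp_rot: [[0.9, -0.433, -0.048], [-0.431, -0.901, 0.057], [-0.068, -0.031, -0.997]]
wrist_force: [0.2, 0.1, -0.6]
opening: 1.0
```

```bash
python3 - <<'E'
from h import *
import cv2
s=manip.sense()
w=snap('wrist')
K=w[1]
rel(.4447,-.226,.1,[0,0,.16])
E
```

```text
t 20.1 pos [ 0.4468 -0.2323  0.2838] zax [-0.055  0.062] psi -25.6 q6 80 open 1.003 F [-1.7  1.6 -1.6]
point [ 0.4381 -0.2223  0.1243] shift mm [ 9.4  1.2 23.6]
```

>>> jog_arm:
  motion:
    - {"dx": 0, "dy": 0, "dz": 0, "turn": 0, "gripper": 1}
    - {"dx": 0, "dy": 0, "dz": -6, "turn": 0, "gripper": 1}
    - {"dx": 0, "dy": 0, "dz": -13, "turn": 0, "gripper": 1}
    - {"dx": 0, "dy": 0, "dz": -21, "turn": 0, "gripper": 1}
    - {"dx": 0, "dy": 0, "dz": -30, "turn": 0, "gripper": 1}
    - {"dx": 0, "dy": 0, "dz": -40, "turn": 0, "gripper": 1}
    - {"dx": 0, "dy": 0, "dz": 0, "turn": 0, "gripper": 1}
    - {"dx": 0, "dy": 0, "dz": 0, "turn": 0, "gripper": 1}

```text
time_s: 20.8
position: [0.4529, -0.2387, 0.4003]
tcp_rot: [[0.897, -0.437, -0.06], [-0.434, -0.899, 0.066], [-0.083, -0.033, -0.996]]
wrist_force: [0.4, -0.3, -0.6]
opening: 0.999
```

>>> jog_arm:
  motion:
    - {"dx": 0, "dy": 0, "dz": 20, "turn": 0, "gripper": 1}
    - {"dx": 0, "dy": 0, "dz": 20, "turn": 0, "gripper": 1}
    - {"dx": 0, "dy": 0, "dz": 20, "turn": 0, "gripper": 1}
    - {"dx": 0, "dy": 0, "dz": 15, "turn": 0, "gripper": 1}
    - {"dx": 0, "dy": 0, "dz": 10, "turn": 0, "gripper": 1}
    - {"dx": 0, "dy": 0, "dz": 6, "turn": 0, "gripper": 1}
    - {"dx": 0, "dy": 0, "dz": 2, "turn": 0, "gripper": 1}
    - {"dx": 0, "dy": 0, "dz": 0, "turn": 0, "gripper": 1}

```text
time_s: 21.47
position: [0.4515, -0.2352, 0.3143]
tcp_rot: [[0.898, -0.439, -0.043], [-0.437, -0.898, 0.054], [-0.062, -0.03, -0.998]]
wrist_force: [-0.5, 0.6, 0.3]
opening: 1.001
```

```bash
python3 - <<'E'
from h import *
rel(.4447,-.226,.1,[0,0,.16])
E
```

```text
t 21.5 pos [ 0.4515 -0.2352  0.3143] zax [-0.043  0.054] psi -25.9 q6 81 open 1.001 F [-0.5  0.6  0.3]
point [ 0.4447 -0.2267  0.1546] shift mm [ 3.1  1.  54.6]
```

>>> jog_arm:
  motion:
    - {"dx": 0, "dy": 0, "dz": 30, "turn": 0, "gripper": 1}
    - {"dx": 0, "dy": 0, "dz": 26, "turn": 0, "gripper": 1}
    - {"dx": 0, "dy": 0, "dz": 18, "turn": 0, "gripper": 1}
    - {"dx": 1, "dy": 0, "dz": 12, "turn": 0, "gripper": 1}
    - {"dx": 1, "dy": 0, "dz": 8, "turn": 0, "gripper": 1}
    - {"dx": 1, "dy": 0, "dz": 5, "turn": 0, "gripper": 1}
    - {"dx": 0, "dy": 0, "dz": 2, "turn": 0, "gripper": 1}
    - {"dx": 0, "dy": 0, "dz": 0, "turn": 0, "gripper": 1}

```text
time_s: 22.13
position: [0.4557, -0.2351, 0.2175]
tcp_rot: [[0.898, -0.439, -0.028], [-0.438, -0.898, 0.044], [-0.045, -0.027, -0.999]]
wrist_force: [0.1, -0.2, 0.0]
opening: 1.003
```

```bash
python3 - <<'E'
from h import *
rel(.4447,-.226,.05,[0,0,.155])
w=snap('wrist'); print(proj(w,[.4447,-.226,.074]))
hsv=cv2.cvtColor(w[0],cv2.COLOR_RGB2HSV)
cv2.imwrite("pics/w8.png",w[0][:,:,::-1])
E
```

```text
t 22.1 pos [ 0.4557 -0.2351  0.2175] zax [-0.028  0.044] psi -26.0 q6 81 open 1.003 F [ 0.1 -0.2  0. ]
point [ 0.4513 -0.2283  0.0627] shift mm [-6.4  1.2 13. ]
[[265.47119126 300.41277442]]
```

View pics/w8.png

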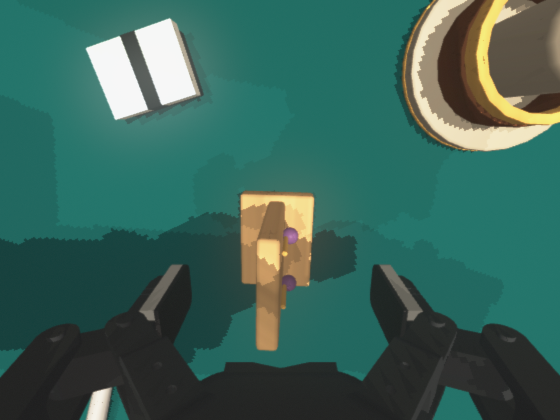

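Wrist view: the panel top is centred at (268,295), against a predicted (265,300), and lies between the fingers. Closing on it.

>>> jog_arm:
  motion:
    - {"dx": -2, "dy": 0, "dz": 6, "turn": 0, "gripper": 1}
    - {"dx": -2, "dy": 0, "dz": 4, "turn": 0, "gripper": 1}
    - {"dx": -2, "dy": 0, "dz": 2, "turn": 0, "gripper": 1}
    - {"dx": 0, "dy": 0, "dz": 0, "turn": 0, "gripper": 0.3}
    - {"dx": 0, "dy": 0, "dz": 0, "turn": 0, "gripper": 0.3}
    - {"dx": 0, "dy": 0, "dz": 0, "turn": 0, "gripper": 0}
    - {"dx": 0, "dy": 0, "dz": 0, "turn": 0, "gripper": 0}
    - {"dx": 0, "dy": 0, "dz": 0, "turn": 0, "gripper": 0}
  grip_force: 30

```text
time_s: 22.85
position: [0.4509, -0.2327, 0.2081]
tcp_rot: [[0.898, -0.439, -0.023], [-0.438, -0.898, 0.04], [-0.038, -0.026, -0.999]]
wrist_force: [-0.2, 0.9, -0.1]
opening: 0.298
```

>>> jog_arm:
  motion:
    - {"dx": 0, "dy": 0, "dz": 0, "turn": 0, "gripper": 0}
    - {"dx": 0, "dy": 0, "dz": 0, "turn": 0, "gripper": 0}
    - {"dx": 0, "dy": 0, "dz": 0, "turn": 0, "gripper": 0}
    - {"dx": 0, "dy": 0, "dz": 0, "turn": 0, "gripper": 0}
    - {"dx": 0, "dy": 0, "dz": 0, "turn": 0, "gripper": 0}
    - {"dx": 0, "dy": 0, "dz": 0, "turn": 0, "gripper": 0}
    - {"dx": 0, "dy": 0, "dz": 0, "turn": 0, "gripper": 0}
    - {"dx": 0, "dy": 0, "dz": 0, "turn": 0, "gripper": 0}

```text
time_s: 23.52
position: [0.4514, -0.2331, 0.2085]
tcp_rot: [[0.898, -0.439, -0.022], [-0.438, -0.898, 0.039], [-0.037, -0.026, -0.999]]
wrist_force: [-0.4, -0.0, 0.7]
opening: 0.109
```

```bash
python3 - <<'E'
from h import *
rel(.4447,-.226,.05,[0,0,.155])
E
```

```text
t 23.5 pos [ 0.4514 -0.2331  0.2085] zax [-0.022  0.039] psi -26.0 q6 81 open 0.109 F [-0.4 -0.   0.7]
point [ 0.4481 -0.227   0.0536] shift mm [-3.3  0.6  3.7]
```

>>> jog_arm:
  motion:
    - {"dx": 0, "dy": 0, "dz": -6, "turn": 0, "gripper": 0}
    - {"dx": 0, "dy": 0, "dz": -14, "turn": 0, "gripper": 0}
    - {"dx": 0, "dy": 0, "dz": -20, "turn": 0, "gripper": 0}
    - {"dx": 0, "dy": 0, "dz": -22, "turn": 0, "gripper": 0}
    - {"dx": 0, "dy": 0, "dz": -20, "turn": 0, "gripper": 0}
    - {"dx": 0, "dy": 0, "dz": -12, "turn": 0, "gripper": 0}
    - {"dx": 0, "dy": 0, "dz": -4, "turn": 0, "gripper": 0}
    - {"dx": 0, "dy": 0, "dz": 0, "turn": 0, "gripper": 0}

```text
time_s: 24.18
position: [0.4515, -0.2355, 0.3097]
tcp_rot: [[0.898, -0.439, -0.029], [-0.437, -0.898, 0.044], [-0.045, -0.027, -0.999]]
wrist_force: [1.3, 0.3, -0.9]
opening: 0.116
```

```bash
python3 - <<'E'
from h import *
rel(.6005,-.0633,.09,[0,0,.2085])
E
```

```text
t 24.2 pos [ 0.4515 -0.2355  0.3097] zax [-0.029  0.044] psi -26.0 q6 81 open 0.116 F [ 1.3  0.3 -0.9]
point [ 0.4454 -0.2263  0.1015] shift mm [  68.5 -214.2   14.1]
```

>>> jog_arm:
  motion:
    - {"dx": 3, "dy": -10, "dz": 0, "turn": 0, "gripper": 0}
    - {"dx": 7, "dy": -22, "dz": 0, "turn": 0, "gripper": 0}
    - {"dx": 11, "dy": -34, "dz": 0, "turn": 0, "gripper": 0}
    - {"dx": 12, "dy": -38, "dz": 0, "turn": 0, "gripper": 0}
    - {"dx": 12, "dy": -38, "dz": 0, "turn": 0, "gripper": 0}
    - {"dx": 11, "dy": -34, "dz": 0, "turn": 0, "gripper": 0}
    - {"dx": 8, "dy": -24, "dz": 0, "turn": 0, "gripper": 0}
    - {"dx": 4, "dy": -12, "dz": 0, "turn": 0, "gripper": 0}

```text
time_s: 24.85
position: [0.6095, -0.0656, 0.3027]
tcp_rot: [[0.894, -0.447, -0.041], [-0.445, -0.894, 0.05], [-0.059, -0.026, -0.998]]
wrist_force: [-0.1, -1.6, -0.8]
opening: 0.116
```

>>> jog_arm:
  motion:
    - {"dx": 0, "dy": 0, "dz": 20, "turn": 0, "gripper": 0}
    - {"dx": 0, "dy": 0, "dz": 14, "turn": 0, "gripper": 0}
    - {"dx": 0, "dy": 0, "dz": 9, "turn": 0, "gripper": 0}
    - {"dx": 0, "dy": 0, "dz": 5, "turn": 0, "gripper": 0}
    - {"dx": 0, "dy": 0, "dz": 2, "turn": 0, "gripper": 0}
    - {"dx": 0, "dy": 0, "dz": 0, "turn": 0, "gripper": 0}
    - {"dx": 0, "dy": 0, "dz": 0, "turn": 0, "gripper": 0}
    - {"dx": 0, "dy": 0, "dz": 0, "turn": 0, "gripper": 0}

```text
time_s: 25.52
position: [0.6077, -0.0579, 0.2453]
tcp_rot: [[0.895, -0.443, -0.05], [-0.44, -0.896, 0.052], [-0.067, -0.025, -0.997]]
wrist_force: [-0.5, 0.2, -1.2]
opening: 0.113
```

```bash
python3 - <<'E'
from h import *
rel(.6005,-.0633,.002,[0,0,.2085])
E
```

```text
t 25.5 pos [ 0.6077 -0.0579  0.2453] zax [-0.05   0.052] psi -26.2 q6 104 open 0.113 F [-0.5  0.2 -1.2]
point [ 0.5974 -0.0471  0.0374] shift mm [12.3 14.  34.3]
```

>>> jog_arm:
  motion:
    - {"dx": 4, "dy": 4, "dz": 12, "turn": 0, "gripper": 0}
    - {"dx": 4, "dy": 5, "dz": 8, "turn": 0, "gripper": 0}
    - {"dx": 4, "dy": 5, "dz": 5, "turn": 0, "gripper": 0}
    - {"dx": 0, "dy": 0, "dz": 2, "turn": 0, "gripper": 0}
    - {"dx": 0, "dy": 0, "dz": 0, "turn": 0, "gripper": 0}
    - {"dx": 0, "dy": 0, "dz": 0, "turn": 0, "gripper": 0}
    - {"dx": 0, "dy": 0, "dz": 0, "turn": 0, "gripper": 0}
    - {"dx": 0, "dy": 0, "dz": 0, "turn": 0, "gripper": 0}

```text
time_s: 26.18
position: [0.6122, -0.0783, 0.2163]
tcp_rot: [[0.894, -0.445, -0.045], [-0.443, -0.895, 0.051], [-0.063, -0.025, -0.998]]
wrist_force: [0.5, 0.3, -0.7]
opening: 0.114
```

```bash
python3 - <<'E'
from h import *
rel(.6005,-.0633,.001,[0,0,.2085])
E
```

```text
t 26.2 pos [ 0.6122 -0.0783  0.2163] zax [-0.045  0.051] psi -26.3 q6 103 open 0.114 F [ 0.5  0.3 -0.7]
point [ 0.6028 -0.0677  0.0083] shift mm [-3.5 -2.7  7.6]
```

>>> jog_arm:
  motion:
    - {"dx": -2, "dy": -2, "dz": 3, "turn": 0, "gripper": 0}
    - {"dx": -1, "dy": 0, "dz": 3, "turn": 0, "gripper": 0}
    - {"dx": 0, "dy": 0, "dz": 1, "turn": 0, "gripper": 0}
    - {"dx": 0, "dy": 0, "dz": 0, "turn": 0, "gripper": 0}
    - {"dx": 0, "dy": 0, "dz": 0, "turn": 0, "gripper": 0}
    - {"dx": 0, "dy": 0, "dz": 0, "turn": 0, "gripper": 0}
    - {"dx": 0, "dy": 0, "dz": 0, "turn": 0, "gripper": 0}
    - {"dx": 0, "dy": 0, "dz": 0, "turn": 0, "gripper": 0}

```text
time_s: 26.85
position: [0.6101, -0.0734, 0.2098]
tcp_rot: [[0.895, -0.444, -0.044], [-0.442, -0.896, 0.051], [-0.062, -0.026, -0.998]]
wrist_force: [-0.7, 0.3, -1.6]
opening: 0.118
```

```bash
python3 - <<'E'
from h import *
rel(.6005,-.0633,.001,[0,0,.2085])
E
```

```text
t 26.9 pos [ 0.6101 -0.0734  0.2098] zax [-0.044  0.051] psi -26.3 q6 103 open 0.118 F [-0.7  0.3 -1.6]
point [ 0.6009 -0.0629  0.0018] shift mm [-0.1  0.6  0.8]
```

>>> jog_arm:
  motion:
    - {"dx": 0, "dy": 0, "dz": 0, "turn": 0, "gripper": 0.25}
    - {"dx": 0, "dy": 0, "dz": 0, "turn": 0, "gripper": 0.5}
    - {"dx": 0, "dy": 0, "dz": 0, "turn": 0, "gripper": 0.7}
    - {"dx": 0, "dy": 0, "dz": 0, "turn": 0, "gripper": 0.7}
    - {"dx": 0, "dy": 0, "dz": -6, "turn": 0, "gripper": 0.7}
    - {"dx": 0, "dy": 0, "dz": -12, "turn": 0, "gripper": 0.7}
    - {"dx": 0, "dy": 0, "dz": -18, "turn": 0, "gripper": 0.7}
    - {"dx": 0, "dy": 0, "dz": -22, "turn": 0, "gripper": 0.7}

```text
time_s: 27.52
position: [0.6108, -0.0762, 0.2673]
tcp_rot: [[0.894, -0.444, -0.052], [-0.442, -0.896, 0.053], [-0.07, -0.024, -0.997]]
wrist_force: [-0.8, -0.5, 0.8]
opening: 0.698
```

>>> jog_arm:
  motion:
    - {"dx": 0, "dy": 0, "dz": -24, "turn": 0, "gripper": 1}
    - {"dx": 0, "dy": 0, "dz": -24, "turn": 0, "gripper": 1}
    - {"dx": 0, "dy": 0, "dz": -24, "turn": 0, "gripper": 1}
    - {"dx": 0, "dy": 0, "dz": -24, "turn": 0, "gripper": 1}
    - {"dx": 0, "dy": 0, "dz": -22, "turn": 0, "gripper": 1}
    - {"dx": 0, "dy": 0, "dz": -14, "turn": 0, "gripper": 1}
    - {"dx": 0, "dy": 0, "dz": -7, "turn": 0, "gripper": 1}
    - {"dx": 0, "dy": 0, "dz": -2, "turn": 0, "gripper": 1}

```text
time_s: 28.18
position: [0.6184, -0.0844, 0.4304]
tcp_rot: [[0.895, -0.444, -0.036], [-0.442, -0.896, 0.049], [-0.054, -0.028, -0.998]]
wrist_force: [0.1, 0.2, -0.6]
opening: 0.999
```

```bash
python3 - <<'E'
from h import *
w=snap('wrist','w9.png'); print(proj(w,[[.6005,-.0633,.074],[.6005,-.0633,0]]).round(0).tolist())
rel(.4418,.2192,.15,[0,0,.165])
E
```

```text
[[276.0, 183.0], [280.0, 171.0]]
t 28.2 pos [ 0.6184 -0.0844  0.4305] zax [-0.035  0.049] psi -26.3 q6 102 open 1.001 F [ 0.3 -0.2  1. ]
point [ 0.6126 -0.0763  0.2658] shift mm [-277.4 -185.7  136. ]
```

View pics/w9.png

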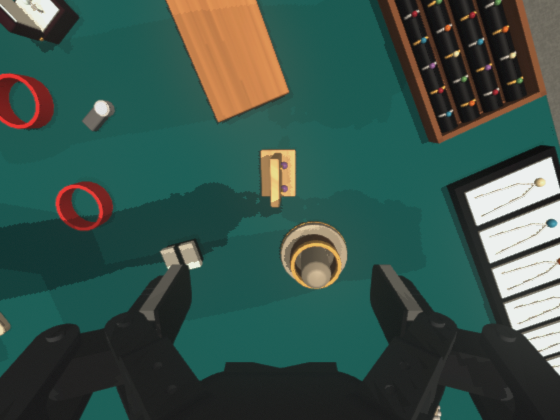

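Wrist view: the earring stand is upright in the gap at (277,178), as predicted, and the bangles are stacked at (314,262). Next is the ring box.

>>> jog_arm:
  motion:
    - {"dx": -13, "dy": -9, "dz": 0, "turn": 0, "gripper": 1}
    - {"dx": -26, "dy": -18, "dz": 0, "turn": 0, "gripper": 1}
    - {"dx": -34, "dy": -23, "dz": 0, "turn": 0, "gripper": 1}
    - {"dx": -34, "dy": -23, "dz": 0, "turn": 0, "gripper": 1}
    - {"dx": -34, "dy": -23, "dz": 0, "turn": 0, "gripper": 1}
    - {"dx": -34, "dy": -23, "dz": 0, "turn": 0, "gripper": 1}
    - {"dx": -34, "dy": -23, "dz": 0, "turn": 0, "gripper": 1}
    - {"dx": -34, "dy": -23, "dz": 0, "turn": 0, "gripper": 1}

```text
time_s: 28.9
position: [0.4695, 0.1716, 0.4374]
tcp_rot: [[0.889, -0.455, -0.053], [-0.453, -0.89, 0.049], [-0.07, -0.02, -0.997]]
wrist_force: [1.0, 0.6, -0.0]
opening: 0.995
```

>>> jog_arm:
  motion:
    - {"dx": -24, "dy": -14, "dz": 0, "turn": -0.05, "gripper": 1}
    - {"dx": -10, "dy": -6, "dz": 0, "turn": -0.1, "gripper": 1}
    - {"dx": 0, "dy": 0, "dz": 0, "turn": -0.125, "gripper": 1}
    - {"dx": 0, "dy": 0, "dz": 0, "turn": -0.125, "gripper": 1}
    - {"dx": 0, "dy": 0, "dz": 0, "turn": -0.125, "gripper": 1}
    - {"dx": 0, "dy": 0, "dz": 0, "turn": -0.125, "gripper": 1}
    - {"dx": 0, "dy": 0, "dz": 0, "turn": -0.125, "gripper": 1}
    - {"dx": 0, "dy": 0, "dz": 0, "turn": -0.125, "gripper": 1}

```text
time_s: 29.57
position: [0.4287, 0.215, 0.4285]
tcp_rot: [[0.904, 0.42, -0.081], [0.425, -0.904, 0.046], [-0.054, -0.075, -0.996]]
wrist_force: [-0.8, 1.1, -0.2]
opening: 0.996
```

>>> jog_arm:
  motion:
    - {"dx": 0, "dy": 0, "dz": 0, "turn": -0.125, "gripper": 1}
    - {"dx": 0, "dy": 0, "dz": 0, "turn": -0.125, "gripper": 1}
    - {"dx": 0, "dy": 0, "dz": 0, "turn": -0.125, "gripper": 1}
    - {"dx": 0, "dy": 0, "dz": 0, "turn": -0.125, "gripper": 1}
    - {"dx": 0, "dy": 0, "dz": 0, "turn": -0.125, "gripper": 1}
    - {"dx": 0, "dy": 0, "dz": 0, "turn": -0.125, "gripper": 1}
    - {"dx": 0, "dy": 0, "dz": 0, "turn": -0.125, "gripper": 1}
    - {"dx": 0, "dy": 0, "dz": 0, "turn": -0.125, "gripper": 1}

```text
time_s: 30.23
position: [0.4168, 0.2163, 0.4153]
tcp_rot: [[0.134, 0.985, -0.108], [0.991, -0.131, 0.039], [0.024, -0.112, -0.993]]
wrist_force: [0.8, 0.6, -0.3]
opening: 0.998
```

```bash
python3 - <<'E'
from h import *
rel(.4418,.2192,.15,[0,0,.165])
E
```

```text
t 30.2 pos [0.4168 0.2163 0.4153] zax [-0.108  0.039] psi 82.3 q6 26 open 0.998 F [ 0.8  0.6 -0.3]
point [0.3991 0.2227 0.2513] shift mm [-0.2 53.9 95.9]
```

Tilt has drifted to 0.115 rad inward during the turn. I'm correcting it with abrupt-start, gentle-stop descents.

>>> jog_arm:
  motion:
    - {"dx": 0, "dy": 0, "dz": 41, "turn": 0, "gripper": 1}
    - {"dx": 0, "dy": 0, "dz": 30, "turn": 0, "gripper": 1}
    - {"dx": 0, "dy": 0, "dz": 18, "turn": 0, "gripper": 1}
    - {"dx": 0, "dy": 0, "dz": 10, "turn": -0.05, "gripper": 1}
    - {"dx": 0, "dy": 0, "dz": 6, "turn": -0.1, "gripper": 1}
    - {"dx": 0, "dy": 0, "dz": 3, "turn": -0.1, "gripper": 1}
    - {"dx": 0, "dy": 0, "dz": 1, "turn": -0.1, "gripper": 1}
    - {"dx": 0, "dy": 0, "dz": 0, "turn": 0, "gripper": 1}

```text
time_s: 30.9
position: [0.3911, 0.2205, 0.2931]
tcp_rot: [[-0.234, 0.963, -0.131], [0.97, 0.24, 0.032], [0.063, -0.119, -0.991]]
wrist_force: [-0.3, -0.6, 0.8]
opening: 0.998
```

>>> jog_arm:
  motion:
    - {"dx": 0, "dy": 0, "dz": -4, "turn": 0, "gripper": 1}
    - {"dx": 0, "dy": 0, "dz": -8, "turn": 0, "gripper": 1}
    - {"dx": 0, "dy": 0, "dz": -14, "turn": 0, "gripper": 1}
    - {"dx": 0, "dy": 0, "dz": -20, "turn": 0, "gripper": 1}
    - {"dx": 0, "dy": 0, "dz": -26, "turn": 0, "gripper": 1}
    - {"dx": 0, "dy": 0, "dz": -32, "turn": 0, "gripper": 1}
    - {"dx": 0, "dy": 0, "dz": -38, "turn": 0, "gripper": 1}
    - {"dx": 0, "dy": 0, "dz": 41, "turn": 0, "gripper": 1}

```text
time_s: 31.57
position: [0.4056, 0.2186, 0.4082]
tcp_rot: [[-0.22, 0.968, -0.123], [0.973, 0.226, 0.036], [0.063, -0.112, -0.992]]
wrist_force: [3.9, 1.0, 1.7]
opening: 1.001
```

>>> jog_arm:
  motion:
    - {"dx": 0, "dy": 0, "dz": 41, "turn": 0, "gripper": 1}
    - {"dx": 0, "dy": 0, "dz": 30, "turn": 0, "gripper": 1}
    - {"dx": 0, "dy": 0, "dz": 18, "turn": 0, "gripper": 1}
    - {"dx": 0, "dy": 0, "dz": 10, "turn": 0, "gripper": 1}
    - {"dx": 0, "dy": 0, "dz": 6, "turn": 0, "gripper": 1}
    - {"dx": 0, "dy": 0, "dz": 3, "turn": 0, "gripper": 1}
    - {"dx": 0, "dy": 0, "dz": 1, "turn": 0, "gripper": 1}
    - {"dx": 0, "dy": 0, "dz": 0, "turn": 0, "gripper": 1}

```text
time_s: 32.23
position: [0.395, 0.2241, 0.3042]
tcp_rot: [[-0.21, 0.972, -0.108], [0.976, 0.216, 0.041], [0.064, -0.097, -0.993]]
wrist_force: [0.6, -0.0, -0.1]
opening: 1.002
```

```bash
python3 - <<'E'
from h import *
rel(.4418,.2192,.15,[0,0,.165])
E
```

```text
t 32.2 pos [0.395  0.2241 0.3042] zax [-0.108  0.041] psi 102.2 q6 8 open 1.002 F [ 0.6 -0.  -0.1]
point [0.3771 0.2309 0.1403] shift mm [-24.4  59.4 -17.2]
```

>>> jog_arm:
  motion:
    - {"dx": -3, "dy": 4, "dz": -6, "turn": 0, "gripper": 1}
    - {"dx": -3, "dy": 6, "dz": -12, "turn": 0, "gripper": 1}
    - {"dx": -4, "dy": 8, "dz": -20, "turn": 0, "gripper": 1}
    - {"dx": -4, "dy": 8, "dz": -28, "turn": 0, "gripper": 1}
    - {"dx": -4, "dy": 8, "dz": -35, "turn": 0, "gripper": 1}
    - {"dx": -3, "dy": 6, "dz": -40, "turn": 0, "gripper": 1}
    - {"dx": -3, "dy": 6, "dz": -40, "turn": 0, "gripper": 1}
    - {"dx": 0, "dy": 0, "dz": 0, "turn": 0, "gripper": 1}

```text
time_s: 32.9
position: [0.4687, 0.2008, 0.4924]
tcp_rot: [[-0.21, 0.972, -0.102], [0.976, 0.215, 0.042], [0.063, -0.09, -0.994]]
wrist_force: [1.7, 0.1, 0.6]
opening: 0.999
```

>>> jog_arm:
  motion:
    - {"dx": 0, "dy": 0, "dz": 0, "turn": 0, "gripper": 1}
    - {"dx": 0, "dy": 0, "dz": 41, "turn": 0, "gripper": 1}
    - {"dx": 0, "dy": 0, "dz": 41, "turn": 0, "gripper": 1}
    - {"dx": 0, "dy": 0, "dz": 41, "turn": 0, "gripper": 1}
    - {"dx": 0, "dy": 0, "dz": 25, "turn": 0, "gripper": 1}
    - {"dx": 0, "dy": 0, "dz": 12, "turn": 0, "gripper": 1}
    - {"dx": 0, "dy": 0, "dz": 5, "turn": 0, "gripper": 1}
    - {"dx": 0, "dy": 0, "dz": 0, "turn": 0, "gripper": 1}

```text
time_s: 33.57
position: [0.4574, 0.2077, 0.3317]
tcp_rot: [[-0.208, 0.975, -0.079], [0.976, 0.212, 0.048], [0.063, -0.067, -0.996]]
wrist_force: [0.6, 0.5, 0.3]
opening: 1.003
```

```bash
python3 - <<'E'
from h import *
rel(.4418,.2192,.12,[0,0,.165])
w=snap('wrist','w10.png');print(proj(w,[[.4418,.2192,.026]]))
E
```

```text
t 33.6 pos [0.4574 0.2077 0.3317] zax [-0.079  0.048] psi 102.0 q6 4 open 1.003 F [0.6 0.5 0.3]
point [0.4443 0.2155 0.1674] shift mm [ 1.1  1.5 47.6]
[[274.70697762 206.09810045]]
```

View pics/w10.png

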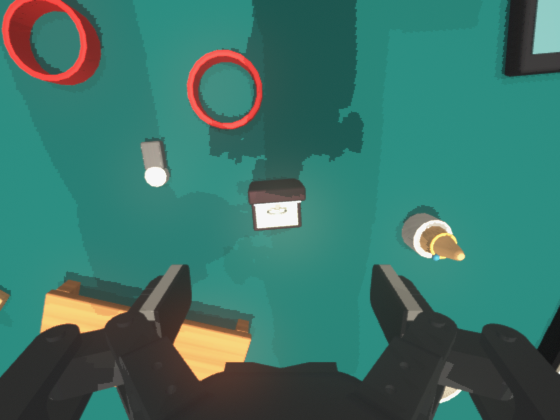

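Wrist view: the ring box centre is at (275,206), exactly as predicted, with the lid on the robot side. The cone foot is at (432,236). Descending on the box.

>>> jog_arm:
  motion:
    - {"dx": 1, "dy": 1, "dz": 41, "turn": 0, "gripper": 1}
    - {"dx": 0, "dy": 0, "dz": 38, "turn": 0, "gripper": 1}
    - {"dx": 0, "dy": 0, "dz": 25, "turn": 0, "gripper": 1}
    - {"dx": 0, "dy": 0, "dz": 13, "turn": 0, "gripper": 1}
    - {"dx": 0, "dy": 0, "dz": 6, "turn": 0, "gripper": 1}
    - {"dx": 0, "dy": 0, "dz": 2, "turn": 0, "gripper": 1}
    - {"dx": 0, "dy": 0, "dz": 0, "turn": 0, "gripper": 1}
    - {"dx": 0, "dy": 0, "dz": 0, "turn": 0, "gripper": 1}

```text
time_s: 34.28
position: [0.4595, 0.218, 0.2174]
tcp_rot: [[-0.209, 0.977, -0.051], [0.976, 0.212, 0.056], [0.065, -0.038, -0.997]]
wrist_force: [0.4, -0.4, 0.0]
opening: 0.999
```

```bash
python3 - <<'E'
from h import *
rel(.4418,.2192,.013,[0,0,.165])
E
```

```text
t 34.3 pos [0.4595 0.218  0.2174] zax [-0.051  0.056] psi 102.1 q6 5 open 0.999 F [ 0.4 -0.4  0. ]
point [0.4511 0.2272 0.0529] shift mm [-8.4 -9.3 39.8]
```

>>> jog_arm:
  motion:
    - {"dx": -4, "dy": -5, "dz": 16, "turn": 0, "gripper": 1}
    - {"dx": -4, "dy": -4, "dz": 12, "turn": 0, "gripper": 1}
    - {"dx": 0, "dy": 0, "dz": 5, "turn": 0, "gripper": 1}
    - {"dx": 0, "dy": 0, "dz": 1, "turn": 0, "gripper": 1}
    - {"dx": 0, "dy": 0, "dz": 0, "turn": 0, "gripper": 1}
    - {"dx": 0, "dy": 0, "dz": 0, "turn": 0, "gripper": 1}
    - {"dx": 0, "dy": 0, "dz": 0, "turn": 0, "gripper": 1}
    - {"dx": 0, "dy": 0, "dz": 0, "turn": 0, "gripper": 1}

```text
time_s: 34.95
position: [0.4589, 0.2125, 0.1931]
tcp_rot: [[-0.211, 0.977, -0.029], [0.975, 0.212, 0.063], [0.068, -0.015, -0.998]]
wrist_force: [-0.4, -0.0, 0.5]
opening: 0.997
```

```bash
python3 - <<'E'
from h import *
rel(.4418,.2192,.013,[0,0,.165])
E
```

```text
t 35.0 pos [0.4589 0.2125 0.1931] zax [-0.029  0.063] psi 102.2 q6 4 open 0.997 F [-0.4 -0.   0.5]
point [0.4541 0.2229 0.0285] shift mm [ -2.1 -12.6  15.6]
```

>>> jog_arm:
  motion:
    - {"dx": -1, "dy": -6, "dz": 6, "turn": 0, "gripper": 1}
    - {"dx": -1, "dy": -6, "dz": 6, "turn": 0, "gripper": 1}
    - {"dx": 0, "dy": 0, "dz": 2, "turn": 0, "gripper": 1}
    - {"dx": 0, "dy": 0, "dz": 0, "turn": 0, "gripper": 1}
    - {"dx": 0, "dy": 0, "dz": 0, "turn": 0, "gripper": 1}
    - {"dx": 0, "dy": 0, "dz": 0, "turn": 0, "gripper": 1}
    - {"dx": 0, "dy": 0, "dz": 0, "turn": 0, "gripper": 1}
    - {"dx": 0, "dy": 0, "dz": 0, "turn": 0, "gripper": 1}

```text
time_s: 35.62
position: [0.4458, 0.2087, 0.178]
tcp_rot: [[-0.211, 0.977, -0.029], [0.975, 0.212, 0.063], [0.068, -0.015, -0.998]]
wrist_force: [-0.2, -1.1, 0.3]
opening: 0.995
```

```bash
python3 - <<'E'
from h import *
rel(.4418,.2192,.013,[0,0,.165])
E
```

```text
t 35.6 pos [0.4458 0.2087 0.178 ] zax [-0.029  0.063] psi 102.2 q6 4 open 0.995 F [-0.2 -1.1  0.3]
point [0.441  0.2191 0.0134] shift mm [-0.1  0.8  0.4]
```

>>> jog_arm:
  motion:
    - {"dx": 0, "dy": 0, "dz": 0, "turn": 0, "gripper": 0.4}
    - {"dx": 0, "dy": 0, "dz": 0, "turn": 0, "gripper": 0.4}
    - {"dx": 0, "dy": 0, "dz": 0, "turn": 0, "gripper": 0.4}
    - {"dx": 0, "dy": 0, "dz": 0, "turn": 0, "gripper": 0.4}
    - {"dx": 0, "dy": 0, "dz": 0, "turn": 0, "gripper": 0.4}
    - {"dx": 0, "dy": 0, "dz": 0, "turn": 0, "gripper": 0.4}
    - {"dx": 0, "dy": 0, "dz": 0, "turn": 0, "gripper": 0.4}
    - {"dx": 0, "dy": 0, "dz": 0, "turn": 0, "gripper": 0.4}
  grip_force: 40

```text
time_s: 36.28
position: [0.4466, 0.209, 0.1789]
tcp_rot: [[-0.211, 0.977, -0.028], [0.975, 0.213, 0.063], [0.068, -0.014, -0.998]]
wrist_force: [-0.3, 1.0, 0.6]
opening: 0.535
```

>>> jog_arm:
  motion:
    - {"dx": 0, "dy": 0, "dz": -8, "turn": 0, "gripper": 0.4}
    - {"dx": 0, "dy": 0, "dz": -16, "turn": 0, "gripper": 0.4}
    - {"dx": 0, "dy": 0, "dz": -25, "turn": 0, "gripper": 0.4}
    - {"dx": 0, "dy": 0, "dz": -25, "turn": 0, "gripper": 0.4}
    - {"dx": 0, "dy": 0, "dz": -20, "turn": 0, "gripper": 0.4}
    - {"dx": 0, "dy": 0, "dz": -12, "turn": 0, "gripper": 0.4}
    - {"dx": 0, "dy": 0, "dz": 0, "turn": 0, "gripper": 0.4}
    - {"dx": 0, "dy": 0, "dz": 0, "turn": 0, "gripper": 0.4}

```text
time_s: 36.95
position: [0.4481, 0.2013, 0.2904]
tcp_rot: [[-0.211, 0.977, -0.032], [0.975, 0.212, 0.062], [0.067, -0.018, -0.998]]
wrist_force: [0.2, -0.1, 0.2]
opening: 0.537
```

```bash
python3 - <<'E'
from h import *
rel(.6123,.0687,.10,[0,0,.178])
w=snap('wrist','w11.png')
E
```

```text
t 37.0 pos [0.4481 0.2013 0.2904] zax [-0.032  0.062] psi 102.2 q6 3 open 0.537 F [ 0.2 -0.1  0.2]
point [0.4425 0.2123 0.1128] shift mm [-176.7  135.6   -1.5]
```

>>> jog_arm:
  motion:
    - {"dx": -13, "dy": 10, "dz": 0, "turn": 0, "gripper": 0.4}
    - {"dx": -26, "dy": 20, "dz": 0, "turn": 0, "gripper": 0.4}
    - {"dx": -33, "dy": 25, "dz": 0, "turn": 0, "gripper": 0.4}
    - {"dx": -33, "dy": 25, "dz": 0, "turn": 0, "gripper": 0.4}
    - {"dx": -33, "dy": 25, "dz": 0, "turn": 0, "gripper": 0.4}
    - {"dx": -24, "dy": 18, "dz": 0, "turn": 0, "gripper": 0.4}
    - {"dx": -13, "dy": 10, "dz": 0, "turn": 0, "gripper": 0.4}
    - {"dx": 0, "dy": 0, "dz": 0, "turn": 0, "gripper": 0.4}

```text
time_s: 37.67
position: [0.6164, 0.0536, 0.2622]
tcp_rot: [[-0.216, 0.975, -0.049], [0.974, 0.219, 0.061], [0.07, -0.035, -0.997]]
wrist_force: [0.5, -0.0, -0.9]
opening: 0.534
```

```bash
python3 - <<'E'
from h import *
rel(.6123,.0687,.032,[0,0,.178])
E
```

```text
t 37.7 pos [0.6164 0.0536 0.2622] zax [-0.049  0.061] psi 102.5 q6 -14 open 0.534 F [ 0.5 -0.  -0.9]
point [0.6077 0.0645 0.0847] shift mm [-0.6  7.2 52.6]
```

>>> jog_arm:
  motion:
    - {"dx": 0, "dy": 3, "dz": 18, "turn": 0, "gripper": 0.4}
    - {"dx": 0, "dy": 2, "dz": 11, "turn": 0, "gripper": 0.4}
    - {"dx": 0, "dy": 0, "dz": 6, "turn": 0, "gripper": 0.4}
    - {"dx": 0, "dy": 0, "dz": 3, "turn": 0, "gripper": 0.4}
    - {"dx": 0, "dy": 0, "dz": 0, "turn": 0, "gripper": 0.4}
    - {"dx": 0, "dy": 0, "dz": 0, "turn": 0, "gripper": 0.4}
    - {"dx": 0, "dy": 0, "dz": 0, "turn": 0, "gripper": 0.4}
    - {"dx": 0, "dy": 0, "dz": 0, "turn": 0, "gripper": 0.4}

```text
time_s: 38.33
position: [0.6146, 0.0591, 0.2169]
tcp_rot: [[-0.216, 0.974, -0.062], [0.973, 0.22, 0.062], [0.075, -0.047, -0.996]]
wrist_force: [0.3, -0.2, -0.4]
opening: 0.533
```

```bash
python3 - <<'E'
from h import *
rel(.6123,.0687,.031,[0,0,.178])
E
```

```text
t 38.3 pos [0.6146 0.0591 0.2169] zax [-0.062  0.062] psi 102.5 q6 -14 open 0.533 F [ 0.3 -0.2 -0.4]
point [0.6035 0.0702 0.0396] shift mm [-4.   8.7  7.9]
```

>>> jog_arm:
  motion:
    - {"dx": -2, "dy": 5, "dz": 2, "turn": 0, "gripper": 0.4}
    - {"dx": -2, "dy": 4, "dz": 3, "turn": 0, "gripper": 0.4}
    - {"dx": 0, "dy": 0, "dz": 1, "turn": 0, "gripper": 0.4}
    - {"dx": 0, "dy": 0, "dz": 0, "turn": 0, "gripper": 0.4}
    - {"dx": 0, "dy": 0, "dz": 0, "turn": 0, "gripper": 0.4}
    - {"dx": 0, "dy": 0, "dz": 0, "turn": 0, "gripper": 0.4}
    - {"dx": 0, "dy": 0, "dz": 0, "turn": 0, "gripper": 0.4}
    - {"dx": 0, "dy": 0, "dz": 0, "turn": 0, "gripper": 0.4}

```text
time_s: 39.0
position: [0.6263, 0.0575, 0.2123]
tcp_rot: [[-0.217, 0.975, -0.057], [0.973, 0.22, 0.062], [0.073, -0.042, -0.996]]
wrist_force: [-0.5, 0.0, -0.9]
opening: 0.531
```

```bash
python3 - <<'E'
from h import *
rel(.6123,.0687,.031,[0,0,.178])
E
```

```text
t 39.0 pos [0.6263 0.0575 0.2123] zax [-0.057  0.062] psi 102.6 q6 -14 open 0.531 F [-0.5  0.  -0.9]
point [0.6161 0.0686 0.0349] shift mm [ 0.7 -3.5  4.1]
```

Now the last few millimetres down and release.

>>> jog_arm:
  motion:
    - {"dx": 0, "dy": -2, "dz": 2, "turn": 0, "gripper": 0.4}
    - {"dx": 0, "dy": 0, "dz": 1, "turn": 0, "gripper": 0.4}
    - {"dx": 0, "dy": 0, "dz": 0, "turn": 0, "gripper": 0.4}
    - {"dx": 0, "dy": 0, "dz": 0, "turn": 0, "gripper": 0.4}
    - {"dx": 0, "dy": 0, "dz": 0, "turn": 0, "gripper": 0.7}
    - {"dx": 0, "dy": 0, "dz": 0, "turn": 0, "gripper": 0.8}
    - {"dx": 0, "dy": 0, "dz": 0, "turn": 0, "gripper": 0.8}
    - {"dx": 0, "dy": 0, "dz": 0, "turn": 0, "gripper": 0.8}

```text
time_s: 39.67
position: [0.624, 0.0572, 0.2097]
tcp_rot: [[-0.217, 0.975, -0.056], [0.973, 0.22, 0.062], [0.073, -0.041, -0.996]]
wrist_force: [-0.0, 0.3, 0.4]
opening: 0.802
```

>>> jog_arm:
  motion:
    - {"dx": 0, "dy": 0, "dz": -8, "turn": 0, "gripper": 0.8}
    - {"dx": 0, "dy": 0, "dz": -16, "turn": 0, "gripper": 0.8}
    - {"dx": 0, "dy": 0, "dz": -26, "turn": 0, "gripper": 0.8}
    - {"dx": 0, "dy": 0, "dz": -34, "turn": 0, "gripper": 0.8}
    - {"dx": 0, "dy": 0, "dz": -40, "turn": 0, "gripper": 1}
    - {"dx": 0, "dy": 0, "dz": -40, "turn": 0, "gripper": 1}
    - {"dx": 0, "dy": 0, "dz": -20, "turn": 0, "gripper": 1}
    - {"dx": 0, "dy": 0, "dz": 0, "turn": 0, "gripper": 1}

```text
time_s: 40.33
position: [0.6331, 0.0453, 0.4017]
tcp_rot: [[-0.217, 0.974, -0.064], [0.973, 0.221, 0.062], [0.075, -0.048, -0.996]]
wrist_force: [-0.1, -0.6, 0.6]
opening: 0.999
```

```bash
python3 - <<'E'
from h import *
rel(.4429,.3746,.12,[0,0,.165])
w=snap('wrist','w12.png'); print(proj(w,[[.6123,.0687,.056],[.6211,.1683,.03]]).round(0).tolist())
E
```

```text
t 40.3 pos [0.6331 0.0453 0.4017] zax [-0.064  0.062] psi 102.6 q6 -15 open 0.999 F [-0.1 -0.6  0.6]
point [0.6226 0.0556 0.2373] shift mm [340.7 -99.  148.2]
[[281.0, 189.0], [360.0, 208.0]]
```

View pics/w12.png

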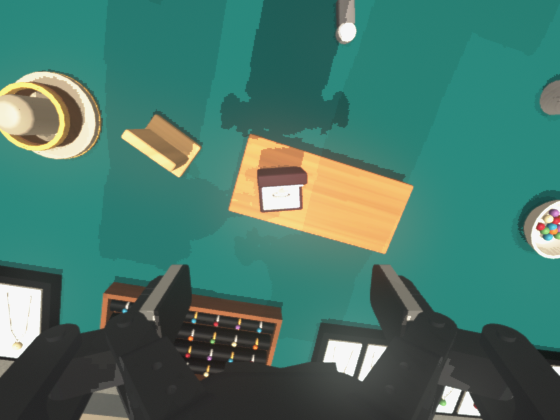

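Wrist view: the ring box stands on the riser at (281,190), right-half middle expected at about (281,187). Next is the cone.

>>> jog_arm:
  motion:
    - {"dx": 15, "dy": -4, "dz": 0, "turn": 0, "gripper": 1}
    - {"dx": 30, "dy": -9, "dz": 0, "turn": 0, "gripper": 1}
    - {"dx": 39, "dy": -11, "dz": 0, "turn": 0, "gripper": 1}
    - {"dx": 39, "dy": -11, "dz": 0, "turn": 0, "gripper": 1}
    - {"dx": 39, "dy": -11, "dz": 0, "turn": 0, "gripper": 1}
    - {"dx": 39, "dy": -11, "dz": 0, "turn": 0, "gripper": 1}
    - {"dx": 39, "dy": -11, "dz": 0, "turn": 0, "gripper": 1}
    - {"dx": 39, "dy": -11, "dz": 0, "turn": 0, "gripper": 1}

```text
time_s: 41.05
position: [0.4892, 0.302, 0.4118]
tcp_rot: [[-0.202, 0.976, -0.085], [0.977, 0.208, 0.058], [0.074, -0.071, -0.995]]
wrist_force: [0.9, -0.2, 0.1]
opening: 1.0
```

>>> jog_arm:
  motion:
    - {"dx": 34, "dy": -10, "dz": 0, "turn": 0, "gripper": 1}
    - {"dx": 18, "dy": -6, "dz": 0, "turn": 0, "gripper": 1}
    - {"dx": 8, "dy": -2, "dz": 0, "turn": 0, "gripper": 1}
    - {"dx": 0, "dy": 0, "dz": 0, "turn": 0, "gripper": 1}
    - {"dx": 0, "dy": 0, "dz": 35, "turn": 0, "gripper": 1}
    - {"dx": 0, "dy": 0, "dz": 20, "turn": 0, "gripper": 1}
    - {"dx": 0, "dy": 0, "dz": 10, "turn": 0, "gripper": 1}
    - {"dx": 0, "dy": 0, "dz": 4, "turn": 0, "gripper": 1}

```text
time_s: 41.72
position: [0.4403, 0.3674, 0.3376]
tcp_rot: [[-0.213, 0.972, -0.101], [0.975, 0.218, 0.05], [0.07, -0.088, -0.994]]
wrist_force: [0.3, -0.2, 0.2]
opening: 1.001
```

```bash
python3 - <<'E'
from h import *
rel(.4429,.3746,.12,[0,0,.165])
w=snap('wrist','w13.png'); print(proj(w,[[.4429,.3746,.028],[.4429,.3746,.072]]).round(0).tolist())
E
```

```text
t 41.7 pos [0.4403 0.3674 0.3376] zax [-0.101  0.05 ] psi 102.3 q6 20 open 1.001 F [ 0.3 -0.2  0.2]
point [0.4237 0.3756 0.1736] shift mm [-8.8 23.2 51.3]
[[264.0, 229.0], [265.0, 244.0]]
```

View pics/w13.png

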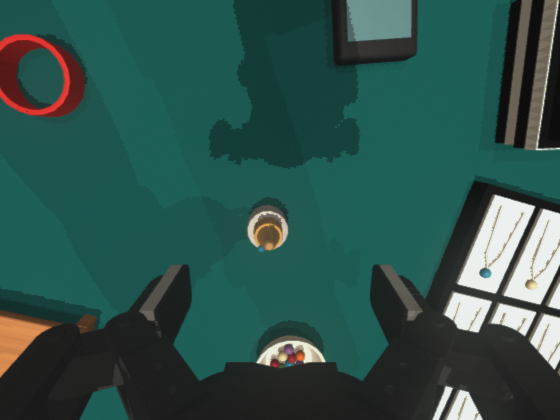

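Wrist view: the cone foot top is at (267,231), against a predicted (264,229), with the dish well clear at (290,352). Descending.

>>> jog_arm:
  motion:
    - {"dx": -4, "dy": 5, "dz": 38, "turn": 0, "gripper": 1}
    - {"dx": -3, "dy": 5, "dz": 34, "turn": 0, "gripper": 1}
    - {"dx": 0, "dy": 2, "dz": 20, "turn": 0, "gripper": 1}
    - {"dx": 0, "dy": 0, "dz": 10, "turn": 0, "gripper": 1}
    - {"dx": 0, "dy": 0, "dz": 5, "turn": 0, "gripper": 1}
    - {"dx": 0, "dy": 0, "dz": 2, "turn": 0, "gripper": 1}
    - {"dx": 0, "dy": 0, "dz": 0, "turn": 0, "gripper": 1}
    - {"dx": 0, "dy": 0, "dz": 0, "turn": 0, "gripper": 1}

```text
time_s: 42.43
position: [0.45, 0.367, 0.2314]
tcp_rot: [[-0.206, 0.975, -0.09], [0.976, 0.211, 0.056], [0.074, -0.076, -0.994]]
wrist_force: [-0.2, -0.3, -0.6]
opening: 0.997
```

```bash
python3 - <<'E'
from h import *
rel(.4425,.376,.010,[0,0,.170])
E
```

```text
t 42.4 pos [0.45   0.367  0.2314] zax [-0.09   0.056] psi 101.9 q6 20 open 0.997 F [-0.2 -0.3 -0.6]
point [0.4348 0.3766 0.0624] shift mm [-6.  11.4 51.3]
```

>>> jog_arm:
  motion:
    - {"dx": -3, "dy": 4, "dz": 18, "turn": 0, "gripper": 1}
    - {"dx": -2, "dy": 4, "dz": 12, "turn": 0, "gripper": 1}
    - {"dx": 0, "dy": 0, "dz": 7, "turn": 0, "gripper": 1}
    - {"dx": 0, "dy": 0, "dz": 3, "turn": 0, "gripper": 1}
    - {"dx": 0, "dy": 0, "dz": 0, "turn": 0, "gripper": 1}
    - {"dx": 0, "dy": 0, "dz": 0, "turn": 0, "gripper": 1}
    - {"dx": 0, "dy": 0, "dz": 0, "turn": 0, "gripper": 1}
    - {"dx": 0, "dy": 0, "dz": 0, "turn": 0, "gripper": 1}

```text
time_s: 43.1
position: [0.4592, 0.3688, 0.1968]
tcp_rot: [[-0.207, 0.975, -0.078], [0.975, 0.212, 0.064], [0.079, -0.063, -0.995]]
wrist_force: [-0.0, -0.5, 0.3]
opening: 0.999
```

```bash
python3 - <<'E'
from h import *
rel(.4425,.376,.010,[0,0,.170])
E
```

```text
t 43.1 pos [0.4592 0.3688 0.1968] zax [-0.078  0.064] psi 102.0 q6 19 open 0.999 F [-0.  -0.5  0.3]
point [0.4459 0.3796 0.0277] shift mm [-4.2 -3.  17.7]
```

>>> jog_arm:
  motion:
    - {"dx": -2, "dy": -1, "dz": 8, "turn": 0, "gripper": 1}
    - {"dx": -2, "dy": -2, "dz": 6, "turn": 0, "gripper": 1}
    - {"dx": 0, "dy": 0, "dz": 2, "turn": 0, "gripper": 1}
    - {"dx": 0, "dy": 0, "dz": 0, "turn": 0, "gripper": 1}
    - {"dx": 0, "dy": 0, "dz": 0, "turn": 0, "gripper": 1}
    - {"dx": 0, "dy": 0, "dz": 0, "turn": 0, "gripper": 1}
    - {"dx": 0, "dy": 0, "dz": 0, "turn": 0, "gripper": 1}
    - {"dx": 0, "dy": 0, "dz": 0, "turn": 0, "gripper": 1}

```text
time_s: 43.77
position: [0.4553, 0.365, 0.1797]
tcp_rot: [[-0.207, 0.975, -0.078], [0.975, 0.212, 0.064], [0.079, -0.063, -0.995]]
wrist_force: [0.3, 0.1, 0.6]
opening: 0.997
```

```bash
python3 - <<'E'
from h import *
rel(.4425,.376,.010,[0,0,.170])
E
```

```text
t 43.8 pos [0.4553 0.365  0.1797] zax [-0.078  0.064] psi 102.0 q6 19 open 0.997 F [0.3 0.1 0.6]
point [0.4421 0.3758 0.0106] shift mm [0.  0.5 0.5]
```

>>> jog_arm:
  motion:
    - {"dx": 0, "dy": 0, "dz": 0, "turn": 0, "gripper": 0.3}
    - {"dx": 0, "dy": 0, "dz": 0, "turn": 0, "gripper": 0.3}
    - {"dx": 0, "dy": 0, "dz": 0, "turn": 0, "gripper": 0.3}
    - {"dx": 0, "dy": 0, "dz": 0, "turn": 0, "gripper": 0.3}
    - {"dx": 0, "dy": 0, "dz": 0, "turn": 0, "gripper": 0.3}
    - {"dx": 0, "dy": 0, "dz": 0, "turn": 0, "gripper": 0.3}
    - {"dx": 0, "dy": 0, "dz": 0, "turn": 0, "gripper": 0.3}
    - {"dx": 0, "dy": 0, "dz": 0, "turn": 0, "gripper": 0.3}

```text
time_s: 44.43
position: [0.4559, 0.3654, 0.1808]
tcp_rot: [[-0.207, 0.975, -0.076], [0.975, 0.213, 0.065], [0.08, -0.061, -0.995]]
wrist_force: [-1.1, -0.2, 1.3]
opening: 0.455
```

>>> jog_arm:
  motion:
    - {"dx": 0, "dy": 0, "dz": -8, "turn": 0, "gripper": 0.3}
    - {"dx": 0, "dy": 0, "dz": -16, "turn": 0, "gripper": 0.3}
    - {"dx": 0, "dy": 0, "dz": -26, "turn": 0, "gripper": 0.3}
    - {"dx": 0, "dy": 0, "dz": -30, "turn": 0, "gripper": 0.3}
    - {"dx": 0, "dy": 0, "dz": -26, "turn": 0, "gripper": 0.3}
    - {"dx": 0, "dy": 0, "dz": -16, "turn": 0, "gripper": 0.3}
    - {"dx": 0, "dy": 0, "dz": -6, "turn": 0, "gripper": 0.3}
    - {"dx": 0, "dy": 0, "dz": 0, "turn": 0, "gripper": 0.3}

```text
time_s: 45.1
position: [0.4642, 0.3553, 0.3126]
tcp_rot: [[-0.207, 0.975, -0.083], [0.975, 0.212, 0.06], [0.076, -0.069, -0.995]]
wrist_force: [0.9, 0.6, -2.0]
opening: 0.452
```

```bash
python3 - <<'E'
from h import *
rel(.6211,.1683,.11,[0,0,.180])
E
```

```text
t 45.1 pos [0.4642 0.3553 0.3126] zax [-0.083  0.06 ] psi 102.0 q6 18 open 0.452 F [ 0.9  0.6 -2. ]
point [0.4492 0.3661 0.1335] shift mm [-230.3  127.1   -2.8]
```

>>> jog_arm:
  motion:
    - {"dx": -13, "dy": 7, "dz": 0, "turn": 0, "gripper": 0.3}
    - {"dx": -25, "dy": 14, "dz": 0, "turn": 0, "gripper": 0.3}
    - {"dx": -35, "dy": 19, "dz": 0, "turn": 0, "gripper": 0.3}
    - {"dx": -35, "dy": 19, "dz": 0, "turn": 0, "gripper": 0.3}
    - {"dx": -35, "dy": 19, "dz": 0, "turn": 0, "gripper": 0.3}
    - {"dx": -35, "dy": 19, "dz": 0, "turn": 0, "gripper": 0.3}
    - {"dx": -28, "dy": 15, "dz": 0, "turn": 0, "gripper": 0.3}
    - {"dx": -13, "dy": 7, "dz": 0, "turn": 0, "gripper": 0.3}

```text
time_s: 45.77
position: [0.6283, 0.1583, 0.2752]
tcp_rot: [[-0.216, 0.972, -0.097], [0.973, 0.222, 0.055], [0.075, -0.082, -0.994]]
wrist_force: [0.5, 0.4, -1.8]
opening: 0.451
```

>>> jog_arm:
  motion:
    - {"dx": 0, "dy": 0, "dz": 0, "turn": 0, "gripper": 0.3}
    - {"dx": 0, "dy": 0, "dz": 0, "turn": 0, "gripper": 0.3}
    - {"dx": 0, "dy": 0, "dz": 0, "turn": 0, "gripper": 0.3}
    - {"dx": 0, "dy": 0, "dz": 0, "turn": 0, "gripper": 0.3}
    - {"dx": 0, "dy": 0, "dz": 0, "turn": 0, "gripper": 0.3}
    - {"dx": 0, "dy": 0, "dz": 0, "turn": 0, "gripper": 0.3}
    - {"dx": 0, "dy": 0, "dz": 0, "turn": 0, "gripper": 0.3}
    - {"dx": 0, "dy": 0, "dz": 0, "turn": 0, "gripper": 0.3}

```text
time_s: 46.43
position: [0.625, 0.1581, 0.269]
tcp_rot: [[-0.216, 0.97, -0.109], [0.973, 0.222, 0.055], [0.077, -0.094, -0.993]]
wrist_force: [0.6, -0.1, -0.7]
opening: 0.45
```

```bash
python3 - <<'E'
from h import *
rel(.6211,.1683,.032,[0,0,.180])
E
```

```text
t 46.4 pos [0.625  0.1581 0.269 ] zax [-0.109  0.055] psi 102.5 q6 -5 open 0.450 F [ 0.6 -0.1 -0.7]
point [0.6055 0.1679 0.0903] shift mm [-7.5 20.7 56.2]
```

>>> jog_arm:
  motion:
    - {"dx": -2, "dy": 5, "dz": 22, "turn": 0, "gripper": 0.3}
    - {"dx": -2, "dy": 5, "dz": 12, "turn": 0, "gripper": 0.3}
    - {"dx": -2, "dy": 4, "dz": 6, "turn": 0, "gripper": 0.3}
    - {"dx": 0, "dy": 0, "dz": 2, "turn": 0, "gripper": 0.3}
    - {"dx": 0, "dy": 0, "dz": 0, "turn": 0, "gripper": 0.3}
    - {"dx": 0, "dy": 0, "dz": 0, "turn": 0, "gripper": 0.3}
    - {"dx": 0, "dy": 0, "dz": 0, "turn": 0, "gripper": 0.3}
    - {"dx": 0, "dy": 0, "dz": 0, "turn": 0, "gripper": 0.3}

```text
time_s: 47.1
position: [0.6365, 0.1598, 0.2271]
tcp_rot: [[-0.219, 0.97, -0.105], [0.973, 0.226, 0.055], [0.077, -0.09, -0.993]]
wrist_force: [-0.5, -0.8, -0.9]
opening: 0.451
```

```bash
python3 - <<'E'
from h import *
rel(.6211,.1683,.031,[0,0,.180])
E
```

```text
t 47.1 pos [0.6365 0.1598 0.2271] zax [-0.105  0.055] psi 102.7 q6 -5 open 0.451 F [-0.5 -0.8 -0.9]
point [0.6176 0.1698 0.0483] shift mm [-3.5  4.6 16.8]
```

>>> jog_arm:
  motion:
    - {"dx": -2, "dy": 3, "dz": 7, "turn": 0, "gripper": 0.3}
    - {"dx": -1, "dy": 2, "dz": 5, "turn": 0, "gripper": 0.3}
    - {"dx": 0, "dy": 0, "dz": 2, "turn": 0, "gripper": 0.3}
    - {"dx": 0, "dy": 0, "dz": 0, "turn": 0, "gripper": 0.3}
    - {"dx": 0, "dy": 0, "dz": 0, "turn": 0, "gripper": 0.3}
    - {"dx": 0, "dy": 0, "dz": 0, "turn": 0, "gripper": 0.3}
    - {"dx": 0, "dy": 0, "dz": 0, "turn": 0, "gripper": 0.3}
    - {"dx": 0, "dy": 0, "dz": 0, "turn": 0, "gripper": 0.3}

```text
time_s: 47.77
position: [0.6415, 0.1585, 0.2124]
tcp_rot: [[-0.219, 0.97, -0.102], [0.973, 0.225, 0.056], [0.077, -0.088, -0.993]]
wrist_force: [0.4, 0.1, -1.1]
opening: 0.45
```

```bash
python3 - <<'E'
from h import *
rel(.6211,.1683,.031,[0,0,.180])
E
```

```text
t 47.8 pos [0.6415 0.1585 0.2124] zax [-0.102  0.056] psi 102.7 q6 -5 open 0.450 F [ 0.4  0.1 -1.1]
point [0.623  0.1685 0.0336] shift mm [ 0.  -1.7  2.8]
```

>>> jog_arm:
  motion:
    - {"dx": 0, "dy": -1, "dz": 2, "turn": 0, "gripper": 0.3}
    - {"dx": 0, "dy": 0, "dz": 1, "turn": 0, "gripper": 0.3}
    - {"dx": 0, "dy": 0, "dz": 0, "turn": 0, "gripper": 0.3}
    - {"dx": 0, "dy": 0, "dz": 0, "turn": 0, "gripper": 0.3}
    - {"dx": 0, "dy": 0, "dz": 0, "turn": 0, "gripper": 0.55}
    - {"dx": 0, "dy": 0, "dz": 0, "turn": 0, "gripper": 0.8}
    - {"dx": 0, "dy": 0, "dz": 0, "turn": 0, "gripper": 0.8}
    - {"dx": 0, "dy": 0, "dz": 0, "turn": 0, "gripper": 0.8}

```text
time_s: 48.43
position: [0.6408, 0.1586, 0.2112]
tcp_rot: [[-0.219, 0.971, -0.099], [0.973, 0.225, 0.056], [0.077, -0.084, -0.993]]
wrist_force: [0.9, 0.2, -0.9]
opening: 0.799
```

>>> jog_arm:
  motion:
    - {"dx": 0, "dy": 0, "dz": -8, "turn": 0, "gripper": 0.8}
    - {"dx": 0, "dy": 0, "dz": -16, "turn": 0, "gripper": 0.8}
    - {"dx": 0, "dy": 0, "dz": -26, "turn": 0, "gripper": 0.8}
    - {"dx": 0, "dy": 0, "dz": -34, "turn": 0, "gripper": 0.8}
    - {"dx": 0, "dy": 0, "dz": -38, "turn": 0, "gripper": 0.8}
    - {"dx": 0, "dy": 0, "dz": -38, "turn": 0, "gripper": 0.8}
    - {"dx": 0, "dy": 0, "dz": -20, "turn": 0, "gripper": 0.8}
    - {"dx": 0, "dy": 0, "dz": 0, "turn": 0, "gripper": 0.8}

```text
time_s: 49.1
position: [0.658, 0.1479, 0.3977]
tcp_rot: [[-0.219, 0.97, -0.107], [0.973, 0.226, 0.055], [0.078, -0.092, -0.993]]
wrist_force: [0.4, 0.3, -0.7]
opening: 0.801
```

```bash
python3 - <<'E'
from h import *
import pickle
a=snap('top'); b=snap('side'); w=snap('wrist')
c1=cv2.resize(w[0][60:330,40:460,::-1],(560,360))
c2=cv2.resize(b[0][140:270,190:350,::-1],(443,360))
cv2.imwrite('pics/fin.png',cv2.resize(np.hstack([c1,c2]),(800,287)))
a0=pickle.load(open("views.pkl","rb"))[0]
cv2.imwrite('pics/topfin.png',a[0][:,:,::-1])
# bystander check in top view
d=cv2.absdiff(a[0],a0[0]).max(2)
for n,(x,y) in dict(gift=(336,250),loupe=(246,250),dish=(105,180)).items(): print(n,(d[y-15:y+16,x-15:x+16]>60).sum())
rel(.62,.11,.2,[0,0,.165])
E
```

```text
gift 0
loupe 288
dish 307
t 49.2 pos [0.6562 0.148  0.3911] zax [-0.117  0.054] psi 102.7 q6 -7 open 0.800 F [ 0.4  0.4 -0.3]
point [0.637  0.1569 0.2274] shift mm [-44.  -24.3  26.7]
```

View pics/fin.png

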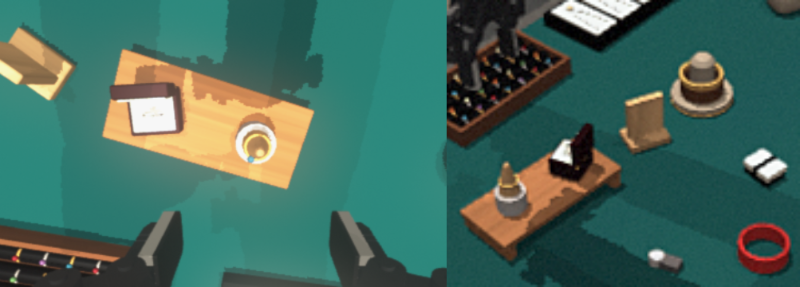

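Final crop: the cone and ring box are upright on the riser, the earring stand is in the gap, both bangles lie stacked flat, and the loupe and gift box are in view. One numeric check before handing in.

```bash
python3 - <<'E'
from h import *
import pickle
w=snap('wrist'); b=snap('side'); b0=pickle.load(open("views.pkl","rb"))[1]
c=np.array([.6167,.1185]);y=-.089;Rz=np.array([[np.cos(y),-np.sin(y)],[np.sin(y),np.cos(y)]])
f=lambda u,v:np.array([40+u*.9403,60+v*.9403])
for n,p,z in(("cone",f(256,144),.058),("box",(f(128,136)+f(181,130)+f(176,87)+f(124,93))/4,.056)):
    print(n,(Rz.T@(cast(w,p,z)[0][:2]-c)).round(4))
ri=[f(122,50),f(312,110),f(288,188),f(103,135)]; print("riser centre wrist",cast(w,np.mean(ri,0),.03).round(4))
# bystander shift in the side view by template matching
for n,(P) in dict(gift=(.4283,-.1094,.01),loupe=(.4279,.1017,.01),dish=(.6005,.4414,.01)).items():
    u,v=proj(b0,P)[0].round().astype(int); t=b0[0][v-14:v+15,u-14:u+15]
    r=cv2.matchTemplate(b[0][v-30:v+31,u-30:u+31],t,cv2.TM_CCOEFF_NORMED); _,m,_,l=cv2.minMaxLoc(r); print(n,"px shift",l[0]-16,l[1]-16,"score %.2f"%m)
print(manip.sense()["time_s"])
E
```

```text
cone [0.0011 0.0499]
box [ 0.0006 -0.051 ]
riser centre wrist [[0.6135 0.1163 0.03  ]]
gift px shift 0 0 score 0.99
loupe px shift 0 0 score 0.83
dish px shift 0 0 score 1.00
49.35
```

```bash
python3 -c "
from station import manip
print(manip.job_done())"
```

```text
the job is handed in; nothing more can be done
None
```

I set out the whole display and handed the job in at about 49 s of the 138 s allowed. It reported no verdict.

- **Cone and ring box:** both stand upright on the riser. By the last wrist picture the cone is about 1 mm and the box about 1 mm from the middles of their halves. The riser centre measured from that same picture was about 4 mm off my first value, so take those as good to about 4 mm.
- **Bangles:** the slim bangle lies on the wide one round the post, flat in the pictures. I did not measure them after release. Just before release each bangle's computed position was within about 3 mm of the post axis.
- **Earring stand:** it stands upright in the gap. It was released within about 1 mm of the computed middle, and the wrist picture afterwards agreed.
- **Bystanders:** in the side view the gift box, magnifier and dish show no shift. The magnifier's match was weaker (0.83). The before-and-after top pictures did differ around the magnifier and the dish; I put that down to the arm and its shadow and did not look further. The red hoops were left alone.

The tool's tilt drifted during the moves, up to about 0.13 rad at worst, because the move commands cannot correct it directly. I brought it down part of the way with abrupt-start descents. Everything was let go nearly level and looks upright, and the gripper is clear of it all.

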